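Hang the inspected boards on the rail and park the empty rack

TASK

Hang every board carrier standing in the slotted rack on the steel rail: hook each one on at the bare loading end and slide it along the rail, without lifting it off or over, to a black tape mark of its own, hook centred over the mark. Push the empty rack square and flush into the fence corner, ready for the next batch, and leave the other things on the bench where they are.

Things in the scene. Friction and masses are not known exactly. Their poses are not given: they have to be found in the camera images.
- rail: Fixed steel rail: round level bar 14 mm thick, 420 mm long, axis 225 mm above the bench, a 237 mm high post at each end. Origin on the bench under the bar's middle; y runs along the bar, x across it, away from the robot, z up. Four black tape bands 14 mm wide, flush on the bar, are the marks; the bare part between the -y post and the first band is the loading end.
- load_point (a point): Middle of the rail's bare loading end, on the bar's axis, 140 mm to the -y side of the rail's middle and 95 mm from mark1. The loading end reaches 50 mm either side of it.
- rack: Loose slotted plastic rack, black and grey, 110 (x) by 190 (y) by 50 mm high, 0.7 kg, flat upright sides; origin at the centre of its underside. Four slots along its x axis at y = -69, -23, 23, 69 mm, 88 mm long, 11 mm wide, floor 8 mm above the bench. Slides on the bench when pushed.
- rack_corner (a point): The rack's lower corner at its +x, -y end (x 55, y -95 mm in the rack's frame): the corner that belongs in the fence corner.
- fence: Fixed L of two aluminium bars 20 mm wide, 30 mm high. Origin on the bench at the inner corner. One bar runs along +y for 240 mm, its face at x = 0 looks to -x; the other along -x for 130 mm, its face at y = 0 looks to +y. The rack belongs at x < 0, y > 0, its x axis along the fence's x.
- mark1 (a point): Centre of black tape band 1, on the bar's axis, -45 mm along the rail's y axis (nearest the loading end; bands are 60 mm apart).
- mark2 (a point): Centre of black tape band 2, on the bar's axis, 15 mm along the rail's y axis.
- mark3 (a point): Centre of black tape band 3, on the bar's axis, 75 mm along the rail's y axis.
- mark4 (a point): Centre of black tape band 4, on the bar's axis, 135 mm along the rail's y axis.
- carrier1: Board carrier, 214 mm tall, 0.16 kg, upright in a rack slot at the start; absent in some runs. Origin at the centre of its underside, z up, x along the board, y across it. Framed green board 84 (x) by 8 (y) mm, z 0 to 96; above it a hook 14 mm thick (see its seat); on top a black gripping tab 24 (x) by 14 (y) mm, z 164 to 214. All carriers are alike.
- carrier1_seat (a point): On carrier1's centre line at z 150: lies on the rail's axis when the carrier hangs. Hook: stem at x -22 to -12 mm, V-roofed throat (x -12 to 12) that centres on the rail, tip at x 12 to 20 down to z 130. Mouth between board (z 96) and tip (z 130) opens to +x: with the carrier raised 37 mm over its hanging height the rail enters as the carrier moves +x; then lower it.
- carrier2: Board carrier, 214 mm tall, 0.16 kg, upright in a rack slot at the start; absent in some runs. Origin at the centre of its underside, z up, x along the board, y across it. Framed green board 84 (x) by 8 (y) mm, z 0 to 96; above it a hook 14 mm thick (see its seat); on top a black gripping tab 24 (x) by 14 (y) mm, z 164 to 214. All carriers are alike.
- carrier2_seat (a point): On carrier2's centre line at z 150: lies on the rail's axis when the carrier hangs. Hook: stem at x -22 to -12 mm, V-roofed throat (x -12 to 12) that centres on the rail, tip at x 12 to 20 down to z 130. Mouth between board (z 96) and tip (z 130) opens to +x: with the carrier raised 37 mm over its hanging height the rail enters as the carrier moves +x; then lower it.
- carrier3: Board carrier, 214 mm tall, 0.16 kg, upright in a rack slot at the start; absent in some runs. Origin at the centre of its underside, z up, x along the board, y across it. Framed green board 84 (x) by 8 (y) mm, z 0 to 96; above it a hook 14 mm thick (see its seat); on top a black gripping tab 24 (x) by 14 (y) mm, z 164 to 214. All carriers are alike.
- carrier3_seat (a point): On carrier3's centre line at z 150: lies on the rail's axis when the carrier hangs. Hook: stem at x -22 to -12 mm, V-roofed throat (x -12 to 12) that centres on the rail, tip at x 12 to 20 down to z 130. Mouth between board (z 96) and tip (z 130) opens to +x: with the carrier raised 37 mm over its hanging height the rail enters as the carrier moves +x; then lower it.
- carrier4: Board carrier, 214 mm tall, 0.16 kg, upright in a rack slot at the start; absent in some runs. Origin at the centre of its underside, z up, x along the board, y across it. Framed green board 84 (x) by 8 (y) mm, z 0 to 96; above it a hook 14 mm thick (see its seat); on top a black gripping tab 24 (x) by 14 (y) mm, z 164 to 214. All carriers are alike.
- carrier4_seat (a point): On carrier4's centre line at z 150: lies on the rail's axis when the carrier hangs. Hook: stem at x -22 to -12 mm, V-roofed throat (x -12 to 12) that centres on the rail, tip at x 12 to 20 down to z 130. Mouth between board (z 96) and tip (z 130) opens to +x: with the carrier raised 37 mm over its hanging height the rail enters as the carrier moves +x; then lower it.
- spool_a: Solder-wire spool, 54 mm diameter, 50 mm high; not part of the job, leave it where it is. Origin at the centre of its underside.
- meter: Yellow hand multimeter, 90 x 180 x 57 mm, lying flat; not part of the job, leave it where it is. Origin at the centre of its underside.
- cup: White plastic parts cup, 68 mm diameter, 60 mm high; not part of the job, leave it where it is. Origin at the centre of its underside.
- heatsink: Finned aluminium heat sink, 60 x 80 x 30 mm; not part of the job, leave it where it is. Origin at the centre of its underside.
Not all that is in view belongs to the job. Leave any blue, purple or yellow look-alike of the carrier1 alone.

How it is judged:
By the outcome, as a careful person would: the job done as asked, in the order asked, and still so for the second after the job is handed in, with the robot touching nothing.
Of carrier1, carrier2, carrier3, carrier4 only 3 to 4 are there at a start; the rules pass over those that are not, and their reading is None.
At some moment in a run one of rack may be knocked a few centimetres aside while the robot is not near it.
It also fails if it takes over 210 s, if anything falls off the work surface, if the arm or the gripper's body presses on something with over 40 N, if the wrist force passes 120 N, or if a joint passes its speed limit or range.

ROBOT

A 6-joint arm with a two-finger parallel gripper is mounted at the origin on the work surface. World frame = base frame: x ahead of the robot, y to its left, z up, the work surface at z = 0. Lengths are in m, angles in rad, forces in N, time in s.
With the tool pointing down it reaches from about 0.25 to 0.775 m from the base axis. Payload 4 kg.
Tool frame: the origin (TCP) lies midway between the tips of the shut fingers; the grasp point (between the pads) lies 19 mm behind it; z points along the fingers, y is the direction in which the jaws open and shut (so a half turn about z gives the same grasp; the last joint's range is limited). The gripper opens to 94 mm and grips with 3 to 60 N. Pads are 16 mm wide; open, the fingers measure 119 mm over their backs; the gripper's body (75 mm by 177 mm) begins 78 mm behind the grasp point.
Start: joints at [1.159, 0.087, 1.371, -0, 1.684, -0.103], TCP at [0.167, 0.524, 0.206] pointing down, gripper open.
Joint ranges: [-3.1, 3.1], [-0.76, 2.03], [0.27, 2.55], [-1.08, 4.22], [0.17, 2.65], [-2.57, 2.57]. Speed limits (rad/s): [2.79, 2.79, 3.14, 3.14, 3.14, 3.14].

INTERFACE

Orientations are given as a 3x3 rotation matrix whose columns are the frame's x, y, z axes.
In Python, from rig import ctrl gives the robot as it stands.
- The arm moves only by the tool apply_moves, never from a script. Its argument "rows" is a list of rows, each a list of 3 entries, a list of its own where there are three numbers: the shift along the tool's x, y, z in m, then the turn about the tool's z in rad, then the gripper's target within -1 to 1 (shut at 1, half-way at 0, fully open at -1). In form: [[[dx, dy, dz], spin, grip], ...]. A call has 1 to 5 rows; each row is the pose to reach, as a shift and turn from the pose commanded when the call began, along the tool's axes at that moment; what a row does not reach only later rows make up. A row lasts 1/8 s, in which the tool goes at most 62.5 mm and 10.7 degrees, less where a joint would pass 70% of its speed; a pose out of reach is approached as far as the arm can. A call with a gripper value outside its range is refused whole. The fingers move at their own pace and stop on an object; "grip_force" is the grip in N (left out, the last holds). Time passes only in rows, so rows that repeat a pose let the fingers close. It gives the time, the measured TCP pose, the force and the opening at its end, in the units of the state.
- ctrl.observe(): the state, without advancing time (a new reading comes with each control period).
- ctrl.camera(name): name is "scene" or "top" or "wrist"; returns a dict with "image" (400x640x3 uint8, blue, green, red), "z_map" (400x640 float32, m along the optical axis (not along the pixel's ray), 0 where there is no reading), "intrinsics" (3x3 intrinsics, pixels), "rvec" (rotation vector, rad) and "tvec" (3), from world to camera coordinates, as OpenCV has them. Camera axes: x right, y down, z forward; pixel columns grow to the right and rows downward; lengths in m; the calibration is good to about 2 mm. A picture is of the moment at which its call begins.
- ctrl.finish_job(): hands the job in, once; it reports no verdict.
Trained networks look in a picture, given as the dict that the camera call returned (one of the last four; its "shot" number tells which), for a name from the list of things; names that differ only in an ending like _2 or _b are one class to them, and where a whole thing is asked for, a point or a joint stands for the part that bears it (a point fixed in the world has none). Each returns a list of dicts, best first, with "conf" (0 to 1); they miss things now and then, are a little off and sometimes report something else, mostly with a low value. They report only what shows in the picture. A call takes as long as a camera call. They do not tell look-alikes from the thing itself.
- ctrl.boxes_of(name, picture): "extent" ([left, top, width, height] in pixels, round what is visible of it).
- ctrl.tip_of(name, picture): "point" ([column, row] in pixels: a listed point, or the origin of a listed thing).
The state is a dict: "time_s": time; "joint_pos": joint angles; "joint_vel": joint speeds; "effort": joint torques, N m; "eef_pos": TCP position; "tcp_rot": TCP orientation; "wrist_force": force on the tool from outside, world axes, zero at the start; "ft_torque": the same for the moment, N m; "width": opening from 0.0 (shut) to 1.0 (fully open).
Only numpy, scipy, OpenCV 4.12 (cv2) and the standard library are available. Lean on these libraries where they do the work, as an engineer would, in place of code of your own. Each camera call takes 0.05 s, during which the arm holds its last target.

## Working session

There is one attempt and no reset: what is moved stays moved. The work goes in short steps, Python scripts to look and compute and a tool call to move; the robot and the scene stay as the last step left them, time stands still between calls to the robot, and variables do not carry over. Pictures are saved under pics/ and viewed, and the job is handed in when it is done.

Besides the shell and the picture viewer there is one more tool, called as name([rows], argument=value, ...), one row to a line, values as JSON. apply_moves: Moves the arm, as the interface text tells. Its arguments: {"type":"object","properties":{"rows":{"type":"array","items":{"type":"array"}},"grip_force":{"type":"number"}},"required":["rows"]}

```bash
ls; mkdir -p pics; cat > h.py <<'E'
import numpy as np, cv2
from rig import ctrl
def shot(n,fn=None):
    p=ctrl.camera(n)
    if fn: cv2.imwrite('pics/'+fn+'.png',p['image'])
    return p
def w2c(p):
    R,_=cv2.Rodrigues(np.array(p['rvec'],float)); return R,np.array(p['tvec'],float).ravel()
def proj(p,X):
    R,t=w2c(p); c=R@np.asarray(X,float)+t; u=np.array(p['intrinsics'])@c; return u[:2]/u[2]
def at_z(p,uv,z):
    R,t=w2c(p); K=np.array(p['intrinsics']); d=R.T@np.linalg.solve(K,[uv[0],uv[1],1.]); o=-R.T@t
    return o+d*(z-o[2])/d[2]
def cloud(p):
    R,t=w2c(p); K=np.array(p['intrinsics']); Z=p['z_map']; v,u=np.mgrid[:Z.shape[0],:Z.shape[1]]
    c=np.stack([(u-K[0,2])/K[0,0]*Z,(v-K[1,2])/K[1,1]*Z,Z],-1)
    X=(c-t)@R; X[Z<=0]=np.nan; return X
E
python3 - <<'E'
from h import *
s=ctrl.observe(); print({k:np.round(v,3).tolist() for k,v in s.items()})
for n in ['scene','top','wrist']:
    p=shot(n,n+'0'); R,t=w2c(p); print(n,np.round(-R.T@t,3),np.round(R[2],2))
    for nm in ['rail','rack','fence','carrier1','load_point','mark1','mark4','rack_corner','carrier1_seat']:
        try: print(nm,[(np.round(d['point']).tolist(),round(d['conf'],2)) for d in ctrl.tip_of(nm,p)][:6])
        except Exception as e: print(nm,e)
E
```

```text
pics
{'time_s': 0.0, 'joint_pos': [1.159, 0.088, 1.372, -0.0, 1.684, -0.103], 'joint_vel': [-0.0, -0.0, -0.002, -0.002, 0.0, 0.001], 'effort': [0.0, -34.018, -30.243, 0.072, 0.033, -0.0], 'eef_pos': [0.167, 0.523, 0.204], 'tcp_rot': [[-0.953, 0.304, -0.001], [0.304, 0.953, -0.002], [0.0, -0.002, -1.0]], 'wrist_force': [0.517, -0.212, -0.619], 'ft_torque': [0.022, 0.001, -0.065], 'width': 0.999}
scene [ 1.055 -0.318  1.084] [-0.48  0.31 -0.82]
rail []
rack [([280.0, 237.0], 0.94)]
fence [([260.0, 276.0], 0.95)]
carrier1 [([211.0, 276.0], 0.95), ([226.0, 226.0], 0.86), ([301.0, 225.0], 0.8), ([235.0, 306.0], 0.79), ([197.0, 252.0], 0.66), ([275.0, 240.0], 0.5)]
load_point [([296.0, 266.0], 0.8), ([327.0, 244.0], 0.41)]
mark1 [([323.0, 244.0], 0.9), ([343.0, 235.0], 0.85), ([360.0, 219.0], 0.82), ([377.0, 210.0], 0.67)]
mark4 [([323.0, 244.0], 0.9), ([343.0, 235.0], 0.85), ([360.0, 219.0], 0.82), ([377.0, 210.0], 0.67)]
rack_corner []
carrier1_seat [([195.0, 257.0], 0.93), ([181.0, 228.0], 0.92), ([253.0, 220.0], 0.81), ([224.0, 287.0], 0.73), ([213.0, 203.0], 0.62)]
top [0.38  0.051 1.
[... 275 characters left out ...]
3.0, 217.0], 0.66)]
load_point [([397.0, 140.0], 0.71)]
mark1 [([366.0, 141.0], 0.88), ([303.0, 150.0], 0.86), ([346.0, 149.0], 0.75), ([326.0, 145.0], 0.62), ([395.0, 226.0], 0.28), ([216.0, 202.0], 0.26)]
mark4 [([366.0, 141.0], 0.88), ([303.0, 150.0], 0.86), ([346.0, 149.0], 0.75), ([326.0, 145.0], 0.62), ([395.0, 226.0], 0.28), ([216.0, 202.0], 0.26)]
rack_corner [([400.0, 139.0], 0.36)]
carrier1_seat [([460.0, 170.0], 0.94), ([352.0, 224.0], 0.71), ([475.0, 256.0], 0.68), ([404.0, 221.0], 0.67), ([469.0, 216.0], 0.64), ([437.0, 265.0], 0.53)]
wrist [0.091 0.546 0.386] [ 0.26 -0.08 -0.96]
rail []
rack []
fence []
carrier1 []
load_point []
mark1 []
mark4 []
rack_corner []
carrier1_seat []
```

View pics/scene0.png

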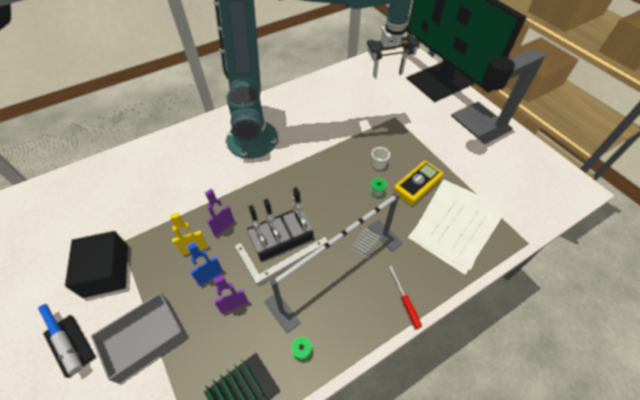

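View pics/top0.png

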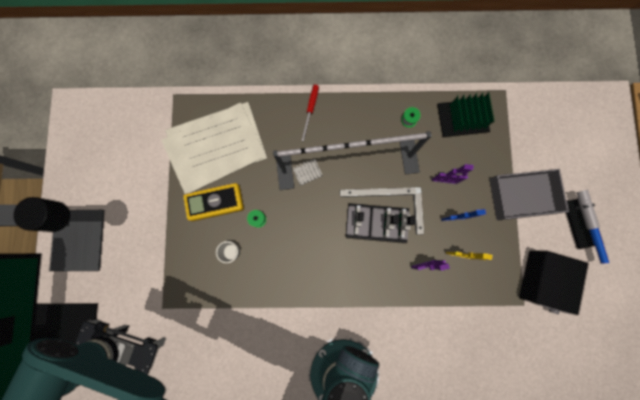

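```bash
python3 - <<'E'
import cv2
a=cv2.imread('pics/scene0.png')[150:350,150:420]; b=cv2.imread('pics/top0.png')[110:310,200:520]
cv2.imwrite('pics/c1.png',cv2.resize(a,None,fx=2.9,fy=2.9,interpolation=cv2.INTER_CUBIC)[:600,:800])
cv2.imwrite('pics/c2.png',cv2.resize(b,None,fx=2.5,fy=2.5,interpolation=cv2.INTER_CUBIC))
E
```

```text
(no output)
```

View pics/c1.png

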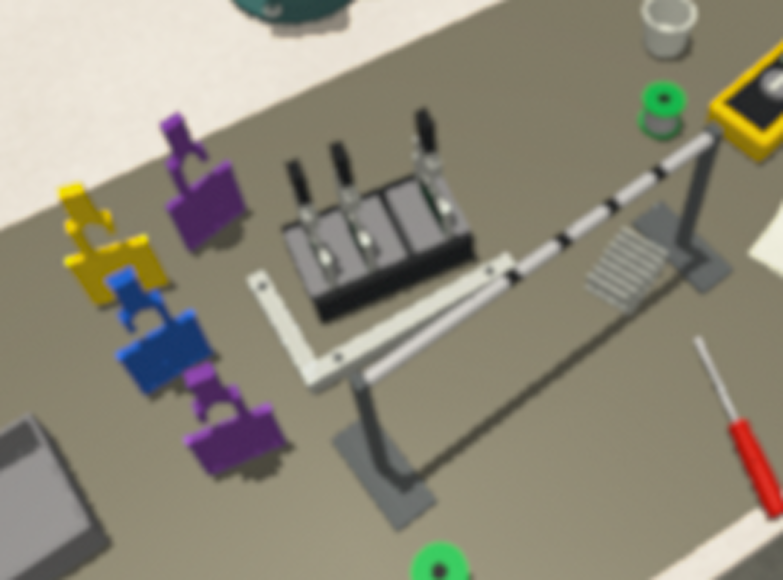

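View pics/c2.png

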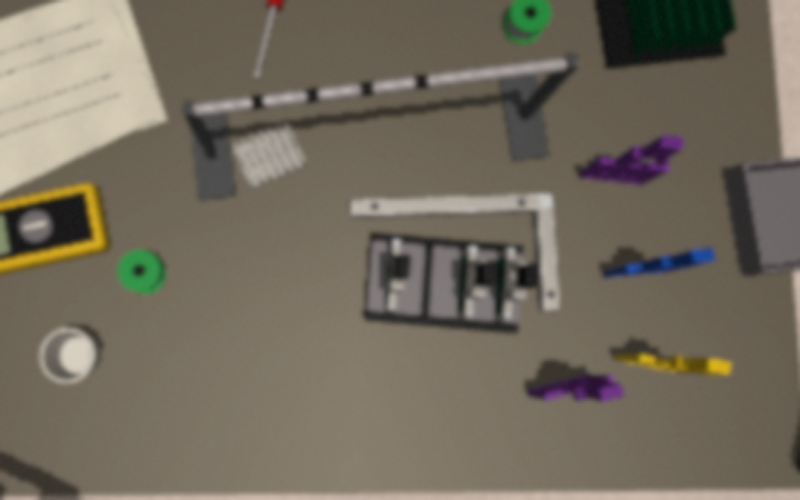

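Scene view: the rack is at (280,237) and holds three green-board carriers with black tabs at about (246,208), (262,200) and (295,190). The third slot from the right is empty. Look-alikes are purple (220,215) and (230,295), yellow (187,235) and blue (205,265), all standing outside the rack and not to be touched. A dark-green finned thing is at (240,380). The rail runs from (275,278) to (393,200), with bands at (323,244), (343,235), (360,219) and (377,210). Next I'll measure all of these.

```bash
cat > m.py <<'E'
from h import *
def rect(P):
    (c,s,a)=cv2.minAreaRect((P[:,:2]*1000).astype(np.float32)); return np.round(c,1),np.round(s,1),round(a,2)
def rackfit(p,verbose=True):
    X=cloud(p); im=p['image'].astype(int)
    x,y,z=X[...,0],X[...,1],X[...,2]
    return X
E
python3 - <<'E'
from m import *
for n in ['top','scene']:
    p=shot(n); X=cloud(p); im=p['image']; z=X[...,2]
    # bar
    m=(z>.2)&(z<.25)&(X[...,0]>.5)
    for nm,uv in [('marks',d['point']) for d in ctrl.tip_of('mark1',p)[:4]]+[('load',d['point']) for d in ctrl.tip_of('load_point',p)]: print(n,nm,np.round(uv,1),np.round(at_z(p,uv,.225),4))
    P=X[m]; print('bar n',len(P)); 
    if len(P): print(P.min(0),P.max(0))
    for nm,uv in [('fence',d['point']) for d in ctrl.tip_of('fence',p)[:1]]+[('rack',d['point']) for d in ctrl.tip_of('rack',p)[:1]]: print(nm,np.round(at_z(p,uv,0),4))
    for nm in ['spool_a','cup','meter','heatsink']: print(nm,[(np.round(at_z(p,d['point'],0),3),round(d['conf'],2)) for d in ctrl.tip_of(nm,p)[:2]])
    for d in ctrl.tip_of('carrier1_seat',p): print('seat',np.round(d['point']),round(d['conf'],2),np.round(at_z(p,d['point'],.158),4))
    # tabs
    m=((z>.195)&(z<.235)&(X[...,0]<.55)&(X[...,0]>.25)&(X[...,1]<.2)&(X[...,1]>-.35)).astype(np.uint8)
    k,l,st,_=cv2.connectedComponentsWithStats(m)
    for i in range(1,k):
        if st[i,4]>5: q=X[l==i]; print('tab',st[i],q.mean(0).round(3),q.min(0).round(3),q.max(0).round(3), im[l==i].mean(0).round())
E
```

```text
top marks [326.4 146.4] [0.6603 0.0453 0.225 ]
top marks [365.  142.7] [ 0.6696 -0.0605  0.225 ]
top marks [305.4 146.6] [0.6604 0.1029 0.225 ]
top marks [344.3 147.2] [ 0.6575 -0.0036  0.225 ]
top load [397.2 141. ] [ 0.6735 -0.1487  0.225 ]
bar n 920
[ 0.5943958  -0.35637597  0.20022041] [0.6978331  0.1899759  0.23974386]
fence [ 0.5625 -0.2488  0.    ]
rack [ 0.4679 -0.1201  0.    ]
spool_a [(array([ 0.463, -0.176,  0.   ]), 0.59), (array([0.481, 0.269, 0.   ]), 0.54)]
cup [(array([0.378, 0.35 , 0.   ]), 0.9)]
meter [(array([0.539, 0.411, 0.   ]), 0.85), (array([ 0.477, -0.114,  0.   ]), 0.2)]
heatsink [(array([0.629, 0.116, 0.   ]), 0.95)]
seat [458. 170.] 0.81 [ 0.6048 -0.3346  0.158 ]
seat [408. 221.] 0.77 [ 0.4602 -0.185   0.158 ]
seat [437. 265.] 0.71 [ 0.3353 -0.2602  0.158 ]
seat [472. 216.] 0.64 [ 0.4713 -0.3655  0.158 ]
seat [479. 258.] 0.59 [ 0.3547 -0.3777  0.158 ]
tab [358 212   7  10  58] [ 0.468 -0.045  0.218] [ 0.457 -0.054  0.196] [ 0.48  -0.038  0.225] [53. 54. 56.]
tab [392 215   7  10  65] [ 0.459 -0.136  0.217] [ 0.448 -0.144  0.196] [ 0.471 -0.13   0.225] [35.
[... 833 characters left out ...]
[0.629, 0.099, 0.   ]), 0.9), (array([ 0.468, -0.175,  0.   ]), 0.16)]
seat [199. 256.] 0.9 [ 0.4813 -0.3656  0.158 ]
seat [222. 287.] 0.86 [ 0.6013 -0.3483  0.158 ]
seat [212. 202.] 0.84 [ 0.3285 -0.2669  0.158 ]
seat [182. 224.] 0.75 [ 0.3576 -0.3717  0.158 ]
tab [293 187   8  12  70] [ 0.474 -0.047  0.216] [ 0.46  -0.053  0.195] [ 0.484 -0.038  0.227] [49. 55. 56.]
tab [205 188  11  10  70] [ 0.337 -0.262  0.21 ] [ 0.325 -0.274  0.195] [ 0.344 -0.249  0.218] [140.  88. 128.]
tab [264 198   8  13  69] [ 0.466 -0.138  0.216] [ 0.45  -0.144  0.196] [ 0.475 -0.13   0.226] [50. 55. 56.]
tab [249 204   8  13  68] [ 0.463 -0.183  0.217] [ 0.447 -0.19   0.196] [ 0.471 -0.176  0.227] [52. 58. 59.]
```

```bash
python3 - <<'E'
from m import *
for n in ['top','scene']:
    p=shot(n); X=cloud(p); g=p['image'].astype(int).sum(2); x,y,z=np.moveaxis(X,-1,0)
    m=(z>.221)&(z<.238)&(x>.63)&(x<.70)&(y>-.22)&(y<.16)
    P=X[m]; a=np.polyfit(P[:,1],P[:,0],1); r=P[:,0]-np.polyval(a,P[:,1]); k=abs(r)<.006; a=np.polyfit(P[k,1],P[k,0],1)
    print(n,'bar x=a*y+b',a.round(4),len(P),r.std().round(4),'z',np.percentile(P[:,2],[5,50,95]).round(4))
    # project bar axis top and sample intensity
    ys=np.arange(-.24,.20,.001); prof=[]
    gg=cv2.cvtColor(p['image'],cv2.COLOR_BGR2GRAY).astype(np.float32)
    for yy in ys:
        u=proj(p,[np.polyval(a,yy),yy,.229]); prof.append(cv2.getRectSubPix(gg,(1,1),tuple(map(float,u)))[0,0])
    prof=np.array(prof); d=prof<np.percentile(prof[50:-60],85)*.62
    e=np.flatnonzero(np.diff(d.astype(int))); print('edges y',ys[e].round(3))
    for lo,hi,nm in [(.043,.056,'racktop')]:
        q=(z>lo)&(z<hi)&(x>.36)&(x<.56)&(y>-.26)&(y<.04); print(nm,q.sum(),rect(X[q]))
    q=(z>.022)&(z<.036)&(x>.40)&(x<.60)&(y>-.30)&(y<.04)&(g>380); print('fence',q.sum(),X[q].min(0).round(3),X[q].max(0).round(3),rect(X[q]))
E
```

```text
top bar x=a*y+b [-0.1171  0.6597] 720 0.0039 z [0.2255 0.2304 0.2338]
edges y [-0.229 -0.076 -0.063 -0.016 -0.003  0.044  0.056  0.104  0.115  0.18
  0.198]
racktop 1373 (array([ 463.4, -115.5]), array([190.3, 110.6]), 84.65)
fence 737 [ 0.427 -0.263  0.022] [ 0.577 -0.001  0.035] (array([ 500.1, -132.2]), array([150.5, 259.6]), 1.24)
scene bar x=a*y+b [-0.1148  0.6651] 731 0.0039 z [0.2269 0.2319 0.2351]
edges y [-0.229 -0.075 -0.063 -0.015 -0.003  0.045  0.057  0.104  0.117  0.18 ]
racktop 1341 (array([ 463.7, -113.3]), array([190.8, 114.6]), 84.58)
fence 784 [ 0.428 -0.261  0.022] [0.579 0.002 0.036] (array([ 501.7, -129.3]), array([150.8, 260.6]), 0.97)
```

```bash
python3 - <<'E'
from m import *
p=shot('top'); 
im=p['image'][160:260,320:480]; cv2.imwrite('pics/t2.png',cv2.resize(im,None,fx=5,fy=5,interpolation=cv2.INTER_CUBIC))
p=shot('scene'); im=p['image'][175:300,220:345]; cv2.imwrite('pics/s2.png',cv2.resize(im,None,fx=4.8,fy=4.8,interpolation=cv2.INTER_CUBIC))
E
```

```text
(no output)
```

View pics/t2.png

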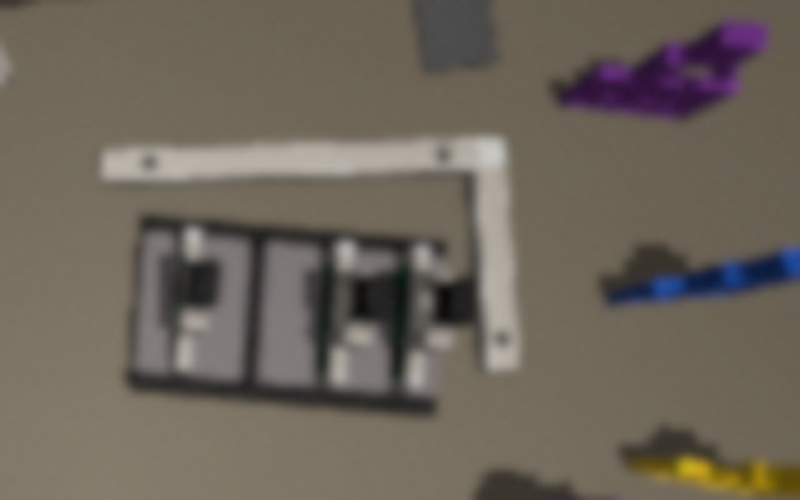

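View pics/s2.png

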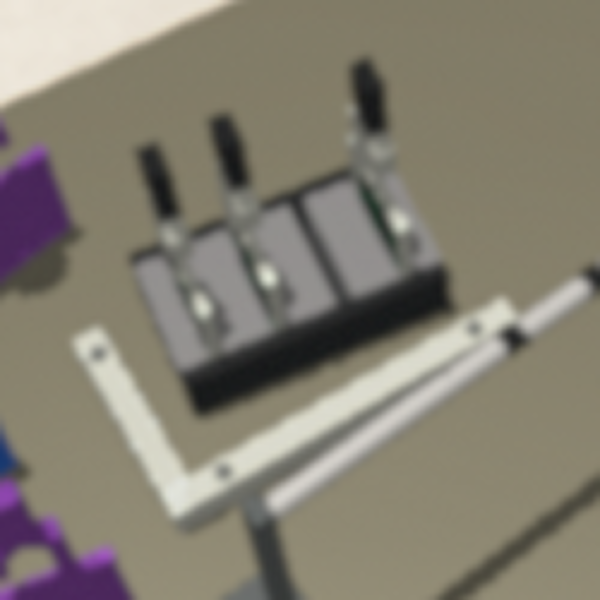

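```bash
python3 - <<'E'
from m import *
for n in ['top','scene']:
    p=shot(n); X=cloud(p); x,y,z=np.moveaxis(X,-1,0); g=p['image'].astype(int).sum(2)
    xs=[];ys=[]
    for y0 in np.arange(-.20,.14,.02):
        m=(z>.215)&(z<.24)&(x>.6)&(x<.72)&(abs(y-y0)<.01)
        xs.append((x[m].min()+x[m].max())/2); ys.append(y0); 
    print(n,np.round(xs,4)); print(np.polyfit(ys,xs,1))
    # image-based edges: across-bar brightness profile at z=.225
    xe=[]
    gg=cv2.cvtColor(p['image'],cv2.COLOR_BGR2GRAY).astype(np.float32)
    for y0 in [-.19,-.17,-.15,-.13,-.11,-.09,-.04,-.03,.02,.03,.08,.09]:
        c=np.arange(.63,.72,.0005); pr=np.array([cv2.getRectSubPix(gg,(1,1),tuple(map(float,proj(p,[q,y0,.225]))))[0,0] for q in c])
        w=np.clip(pr-np.median(pr)-25,0,None); xe.append((w*c).sum()/w.sum())
    print(np.round(xe,4)); print(np.polyfit([-.19,-.17,-.15,-.13,-.11,-.09,-.04,-.03,.02,.03,.08,.09],xe,1))
E
```

```text
top [0.6846 0.6824 0.6792 0.6773 0.6745 0.6719 0.6687 0.6689 0.6665 0.6633
 0.661  0.6586 0.6566 0.654  0.6517 0.6492 0.6459]
[-0.11719558  0.66086178]
[0.6859 0.6834 0.6808 0.6784 0.6762 0.674  0.6678 0.667  0.661  0.6596
 0.6542 0.6526]
[-0.11757307  0.66332393]
scene [0.6863 0.6849 0.6815 0.679  0.6774 0.6744 0.6715 0.6694 0.6676 0.6657
 0.6635 0.6607 0.6577 0.6572 0.6539 0.6521 0.6496]
[-0.11484125  0.66320149]
[0.6635 0.6625 0.6613 0.6604 0.6593 0.6597 0.6647 0.6635 0.6577 0.6567
 0.6509 0.6496]
[-0.03800196  0.65697034]
```

```bash
cat > d.py <<'E'
import sys
from h import *
# usage: d.py x y z psi  -> delta in tool frame from measured pose (tool down)
s=ctrl.observe(); R=np.array(s['tcp_rot']); p=np.array(s['eef_pos'])
psi=np.arctan2(-R[0,1],R[1,1])
print('t',round(s['time_s'],2),'pos',p.round(4),'psi',round(psi,4),'F',np.round(s['wrist_force'],1),'w',round(s['width'],3),'q',np.round(s['joint_pos'],2))
if len(sys.argv)>1:
    x,y,z,ps=map(float,sys.argv[1:5]); d=np.array([x,y,z])-p
    Rc=np.array([[-np.cos(psi),-np.sin(psi),0],[-np.sin(psi),np.cos(psi),0],[0,0,-1]])
    print('delta',(Rc@d).round(4),'spin',round(-(ps-psi),4),'n',round(np.linalg.norm(d)/.0625,1))
E
python3 d.py .455 -.046 .32 -.088
```

```text
t 2.8 pos [0.1672 0.524  0.2055] psi -0.3088 F [-0.4  0.1 -0.2] w 0.999 q [ 1.16  0.09  1.37  0.    1.68 -0.1 ]
delta [-0.4474 -0.4555 -0.1145] spin -0.2208 n 10.4
```

apply_moves([
  [[-0.03, -0.03, -0.03], 0, -0.3],
  [[-0.07, -0.07, -0.06], -0.05, -0.3],
  [[-0.11, -0.11, -0.09], -0.1, -0.3],
  [[-0.15, -0.15, -0.114], -0.15, -0.3],
  [[-0.19, -0.19, -0.114], -0.2, -0.3],
])

```text
time_s: 3.42
eef_pos: [0.2916, 0.2841, 0.3223]
tcp_rot: [[-0.994, 0.106, 0.005], [0.106, 0.994, 0.003], [-0.004, 0.004, -1.0]]
wrist_force: [1.3, -0.7, -0.4]
width: 0.649
```

```bash
python3 d.py .455 -.046 .32 -.088
```

```text
t 3.42 pos [0.2916 0.2841 0.3223] psi -0.1064 F [ 1.3 -0.7 -0.4] w 0.649 q [ 0.63 -0.23  1.44 -0.    1.93 -0.83]
delta [-0.1976 -0.3109  0.0023] spin -0.0184 n 5.9
```

apply_moves([
  [[-0.035, -0.05, 0], -0.018, -0.3],
  [[-0.07, -0.1, 0], -0.018, -0.3],
  [[-0.105, -0.15, 0], -0.018, -0.3],
  [[-0.14, -0.2, 0], -0.018, -0.3],
  [[-0.17, -0.25, 0], -0.018, -0.3],
])

```text
time_s: 4.05
eef_pos: [0.4329, 0.0163, 0.3196]
tcp_rot: [[-0.996, 0.091, 0.001], [0.091, 0.996, 0.0], [-0.001, 0.0, -1.0]]
wrist_force: [-0.3, 0.6, 0.4]
width: 0.651
```

```bash
python3 d.py .455 -.046 .32 -.088; python3 - <<'E'
from h import *
p=shot('wrist','w1')
E
```

```text
t 4.05 pos [0.4329 0.0163 0.3196] psi -0.0912 F [-0.3  0.6  0.4] w 0.651 q [-0.09 -0.17  1.39  0.    1.92 -1.57]
delta [-0.0276 -0.06   -0.0004] spin -0.0032 n 1.1
```

View pics/w1.png

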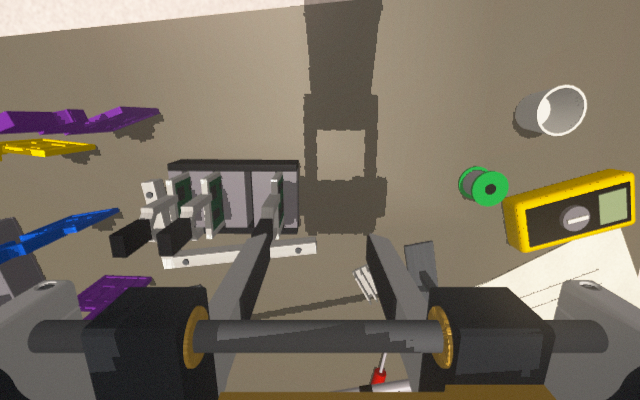

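The wrist view shows carriers with green boards in the rack at (175,190), (210,195) and (275,190). Tabs are at (130,238) and (175,237), and the third is behind the finger. I'll crop in to check which way the hooks open.

```bash
python3 - <<'E'
from h import *
im=cv2.imread('pics/w1.png')[150:275,100:310]; cv2.imwrite('pics/w1c.png',cv2.resize(im,None,fx=3.8,fy=3.8,interpolation=cv2.INTER_CUBIC))
p=shot('wrist'); X=cloud(p); z=X[...,2]; x=X[...,0];y=X[...,1]
m=((z>.2)&(z<.235)&(x<.52)&(y<-.02)&(y>-.22)).astype(np.uint8)
k,l,st,_=cv2.connectedComponentsWithStats(m)
for i in range(1,k):
    if st[i,4]>40:
        q=X[l==i]; t=q[(q[:,2]>.216)]; print(st[i],q[:,2].max().round(4),cv2.minAreaRect((t[:,:2]*1000).astype(np.float32)),len(t))
E
```

```text
[163 225  26  31 656] 0.225 ((460.9059143066406, -138.51522827148438), (14.531378746032715, 24.573904037475586), 84.20429992675781) 425
[258 225  18  31 273] 0.2244 ((469.62579345703125, -46.79456329345703), (13.53538990020752, 23.92411994934082), 85.7900161743164) 142
[115 226  31  31 722] 0.225 ((457.7467346191406, -184.25711059570312), (15.0718994140625, 23.721166610717773), 81.62293243408203) 444
```

View pics/w1c.png

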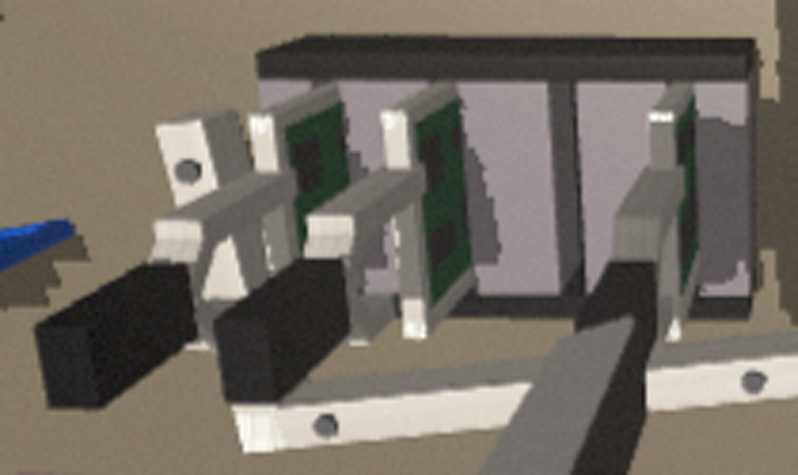

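```bash
python3 d.py .4697 -.0465 .18 -.09
```

```text
t 4.15 pos [0.4336 0.0136 0.3183] psi -0.0993 F [0.4 1.4 0.8] w 0.652 q [-0.1  -0.17  1.39 -0.    1.92 -1.57]
delta [-0.0419 -0.0562  0.1383] spin -0.0093 n 2.5
```

apply_moves([
  [[-0.02, -0.028, 0], 0, -0.3],
  [[-0.042, -0.056, 0], -0.005, -0.3],
  [[-0.042, -0.056, 0.03], -0.005, -0.3],
  [[-0.042, -0.056, 0.06], -0.005, -0.3],
  [[-0.042, -0.056, 0.06], -0.005, -0.3],
])

```text
time_s: 4.78
eef_pos: [0.4676, -0.0402, 0.2571]
tcp_rot: [[-0.996, 0.085, -0.005], [0.085, 0.996, 0.002], [0.005, 0.001, -1.0]]
wrist_force: [0.3, 0.3, -0.6]
width: 0.646
```

```bash
python3 d.py .4697 -.0465 .18 -.09
```

```text
t 4.78 pos [ 0.4676 -0.0402  0.2571] psi -0.0849 F [ 0.3  0.3 -0.6] w 0.646 q [-0.21 -0.09  1.45  0.    1.79 -1.69]
delta [-0.0027 -0.0061  0.0771] spin 0.0051 n 1.2
```

apply_moves([
  [[-0.002, -0.006, 0.02], 0.005, -0.3],
  [[-0.002, -0.006, 0.05], 0.005, -0.3],
  [[-0.002, -0.006, 0.077], 0.005, -0.3],
  [[-0.002, -0.006, 0.077], 0.005, -0.3],
  [[-0.002, -0.006, 0.077], 0.005, -0.3],
])

```text
time_s: 5.4
eef_pos: [0.4715, -0.0473, 0.1847]
tcp_rot: [[-0.996, 0.09, 0.003], [0.09, 0.996, -0.001], [-0.003, -0.0, -1.0]]
wrist_force: [-0.2, 0.1, 0.3]
width: 0.653
```

```bash
python3 d.py .4697 -.0465 .18 -.09
```

```text
t 5.4 pos [ 0.4715 -0.0473  0.1847] psi -0.0902 F [-0.2  0.1  0.3] w 0.653 q [-0.22 -0.08  1.58  0.    1.64 -1.7 ]
delta [0.0019 0.0006 0.0047] spin -0.0002 n 0.1
```

apply_moves([
  [[0.002, 0, 0.004], 0, 0.3],
  [[0.002, 0, 0.004], 0, 1],
  [[0.002, 0, 0.004], 0, 1],
  [[0.002, 0, 0.004], 0, 1],
  [[0.002, 0, 0.004], 0, 1],
], grip_force=25)

```text
time_s: 6.02
eef_pos: [0.4685, -0.0473, 0.1785]
tcp_rot: [[-0.996, 0.091, 0.0], [0.091, 0.996, 0.0], [-0.0, 0.0, -1.0]]
wrist_force: [0.2, 0.6, -0.1]
width: 0.158
```

```bash
python3 d.py .4697 -.0465 .29 -.09
```

```text
t 6.03 pos [ 0.4685 -0.0473  0.1785] psi -0.0908 F [ 0.2  0.6 -0.1] w 0.158 q [-0.22 -0.08  1.59  0.    1.63 -1.7 ]
delta [-0.0011  0.0009 -0.1115] spin -0.0008 n 1.8
```

apply_moves([
  [[0, 0, -0.02], 0, 1],
  [[0, 0, -0.05], 0, 1],
  [[0, 0, -0.08], 0, 1],
  [[0, 0, -0.106], 0, 1],
  [[0, 0, -0.106], 0, 1],
])

```text
time_s: 6.65
eef_pos: [0.4694, -0.0475, 0.2862]
tcp_rot: [[-0.996, 0.091, 0.004], [0.091, 0.996, -0.001], [-0.004, -0.0, -1.0]]
wrist_force: [0.4, -0.5, -2.4]
width: 0.149
```

```bash
python3 d.py .605 -.060 .2835 .05; python3 - <<'E'
from h import *
shot('scene','s3')
E
```

```text
t 6.65 pos [ 0.4694 -0.0475  0.2862] psi -0.0908 F [ 0.4 -0.5 -2.4] w 0.149 q [-0.22 -0.09  1.39  0.    1.84 -1.7 ]
delta [-0.1362 -0.0002  0.0027] spin -0.1408 n 2.2
```

View pics/s3.png

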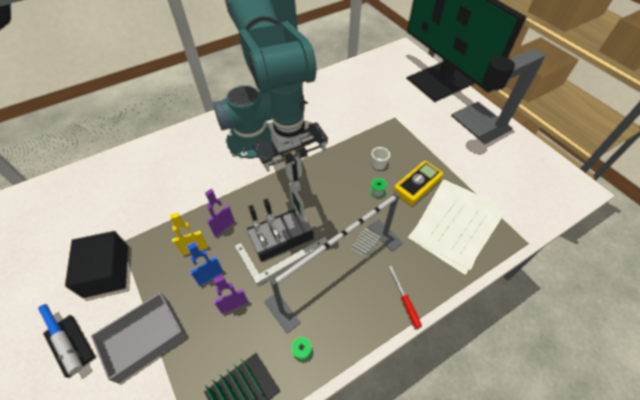

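The carrier is lifted clear at (295,195). Now it goes to a point in front of the loading end.

apply_moves([
  [[-0.04, 0, 0.0], -0.05, 1],
  [[-0.08, 0, 0.001], -0.1, 1],
  [[-0.12, -0.005, 0.002], -0.15, 1],
  [[-0.136, -0.03, 0.002], -0.207, 1],
  [[-0.136, -0.06, 0.002], -0.207, 1],
])

```text
time_s: 7.32
eef_pos: [0.5988, -0.1195, 0.2782]
tcp_rot: [[-0.993, -0.118, -0.006], [-0.118, 0.993, 0.002], [0.006, 0.003, -1.0]]
wrist_force: [0.7, -0.8, -1.7]
width: 0.15
```

```bash
python3 d.py .6066 -.172 .2835 .1165
```

```text
t 7.33 pos [ 0.5988 -0.1195  0.2782] psi 0.118 F [ 0.7 -0.8 -1.7] w 0.15 q [-0.29  0.23  1.07  0.    1.85 -1.98]
delta [-0.0015 -0.0531 -0.0053] spin 0.0015 n 0.9
```

apply_moves([
  [[0, -0.025, -0.003], 0.001, 1],
  [[0, -0.053, -0.003], 0.001, 1],
  [[0, -0.053, -0.003], 0.001, 1],
  [[0, -0.053, -0.003], 0.001, 1],
])

```text
time_s: 7.82
eef_pos: [0.6045, -0.1716, 0.2848]
tcp_rot: [[-0.993, -0.115, -0.001], [-0.115, 0.993, 0.001], [0.001, 0.001, -1.0]]
wrist_force: [-0.4, 0.4, -1.6]
width: 0.147
```

```bash
python3 d.py .6811 -.1633 .2835 .1165; python3 - <<'E'
from h import *
for n in ['scene','top']:
  p=shot(n); print([np.round(proj(p,q)).tolist() for q in [(.6811,-.1633,.225),(.605,-.172,.225)]])
  im=p['image']; a=im[180:300,220:420] if n=='scene' else im[100:260,300:520]
  cv2.imwrite('pics/l_%s.png'%n,cv2.resize(a,None,fx=3.6,fy=3.6,interpolation=cv2.INTER_CUBIC))
E
```

```text
t 7.83 pos [ 0.6045 -0.1716  0.2848] psi 0.1152 F [-0.4  0.4 -1.6] w 0.147 q [-0.37  0.27  1.01  0.    1.87 -2.05]
delta [-0.0771 -0.0006  0.0013] spin -0.0013 n 1.2
[[297.0, 266.0], [280.0, 245.0]]
[[402.0, 138.0], [407.0, 165.0]]
```

View pics/l_scene.png

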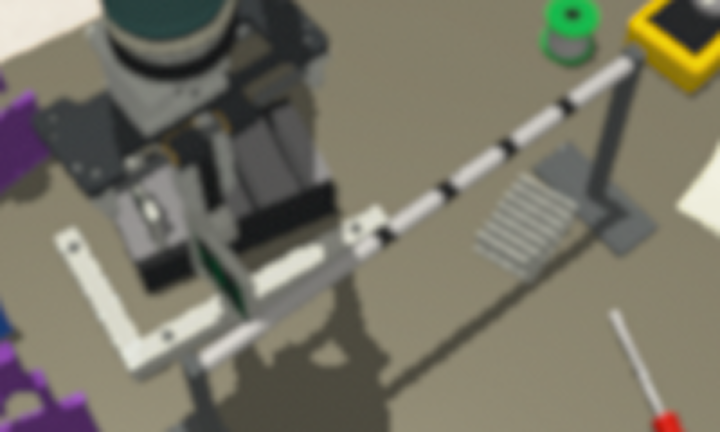

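View pics/l_top.png

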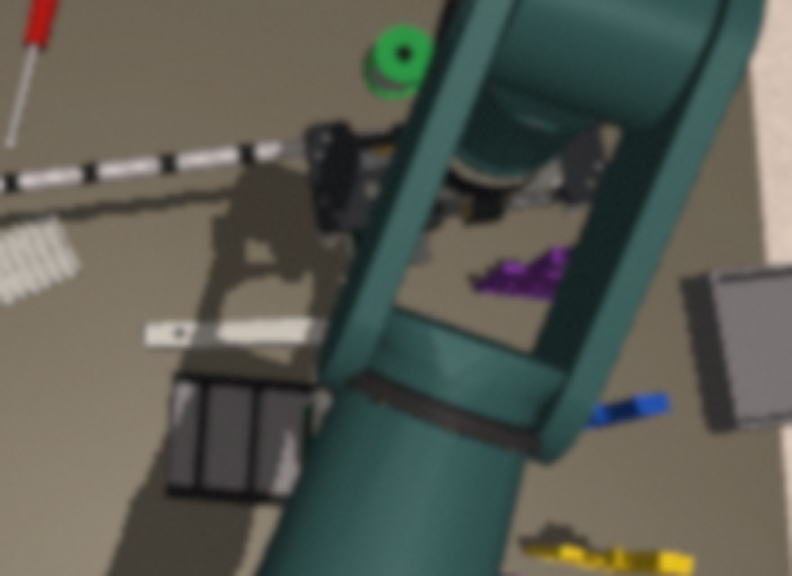

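apply_moves([
  [[-0.015, 0, 0.001], 0, 1],
  [[-0.03, 0, 0.001], 0, 1],
  [[-0.045, 0, 0.001], 0, 1],
  [[-0.06, 0, 0.001], 0, 1],
  [[-0.077, 0, 0.001], 0, 1],
])

```text
time_s: 8.55
eef_pos: [0.6816, -0.1619, 0.2848]
tcp_rot: [[-0.993, -0.116, 0.0], [-0.116, 0.993, 0.0], [-0.0, 0.0, -1.0]]
wrist_force: [0.1, 0.1, -1.1]
width: 0.149
```

apply_moves([
  [[0, 0, 0], 0, 1],
  [[0, 0, 0], 0, 1],
])

```text
time_s: 8.8
eef_pos: [0.6808, -0.1626, 0.2846]
tcp_rot: [[-0.993, -0.116, -0.0], [-0.116, 0.993, 0.0], [0.0, 0.0, -1.0]]
wrist_force: [0.1, 0.3, -1.5]
width: 0.151
```

```bash
python3 d.py .6811 -.1633 .2465 .1165; python3 - <<'E'
from h import *
p=shot('scene'); a=p['image'][180:300,220:420]
cv2.imwrite('pics/l2.png',cv2.resize(a,None,fx=3.6,fy=3.6,interpolation=cv2.INTER_CUBIC))
p=shot('wrist','w2')
E
```

```text
t 8.8 pos [ 0.6808 -0.1626  0.2846] psi 0.1159 F [ 0.1  0.3 -1.5] w 0.151 q [-0.32  0.45  0.77 -0.    1.92 -2.  ]
delta [-0.0003 -0.0007  0.0381] spin -0.0006 n 0.6
```

View pics/l2.png

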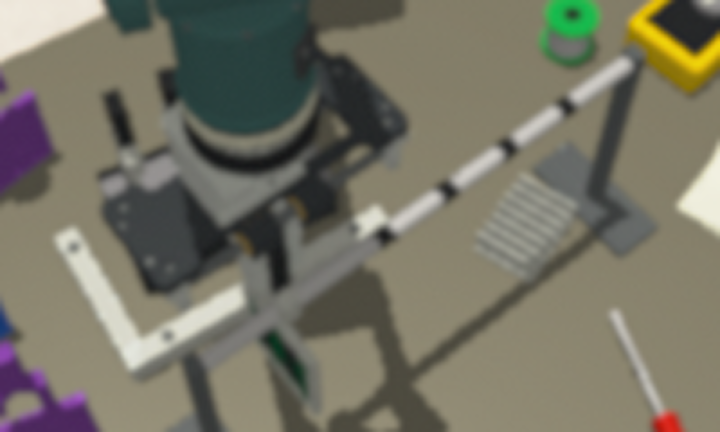

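View pics/w2.png

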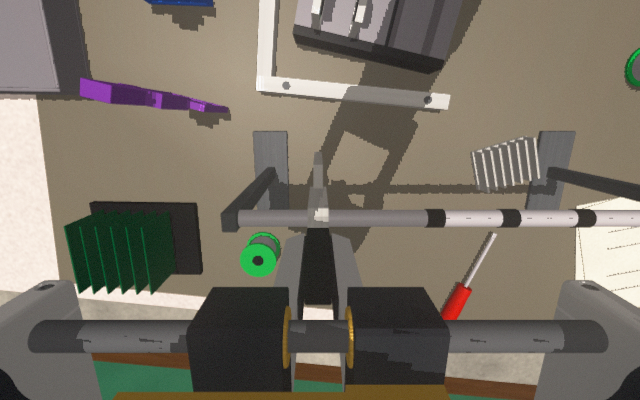

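The bar passes through the mouth: stem at (318,175) on the near side, bar at row 218 and level in the picture. Lowering now.

apply_moves([
  [[0, 0, 0.01], 0, 1],
  [[0, 0, 0.02], 0, 1],
  [[0, 0, 0.03], 0, 1],
  [[0, 0, 0.034], 0, 1],
  [[0, 0, 0.034], 0, 1],
])

```text
time_s: 9.52
eef_pos: [0.6809, -0.1631, 0.2498]
tcp_rot: [[-0.993, -0.115, -0.001], [-0.115, 0.993, 0.0], [0.001, 0.001, -1.0]]
wrist_force: [-0.1, -0.4, -1.7]
width: 0.144
```

```bash
python3 d.py .6811 -.1633 .2455 .1165
```

```text
t 9.53 pos [ 0.6809 -0.1631  0.2498] psi 0.1152 F [-0.1 -0.4 -1.7] w 0.144 q [-0.32  0.44  0.85  0.    1.85 -2.  ]
delta [-0.0001 -0.0002  0.0043] spin -0.0013 n 0.1
```

apply_moves([
  [[0, 0, 0.002], 0, 1],
  [[0, 0, 0.004], 0, 1],
  [[0, 0, 0.004], 0, 1],
])

```text
time_s: 9.9
eef_pos: [0.6812, -0.1632, 0.2464]
tcp_rot: [[-0.993, -0.115, 0.0], [-0.115, 0.993, 0.0], [-0.0, 0.0, -1.0]]
wrist_force: [-0.7, 0.0, -2.3]
width: 0.148
```

apply_moves([
  [[0, 0, 0.0015], 0, 1],
  [[0, 0, 0.0015], 0, 1],
])

```text
time_s: 10.15
eef_pos: [0.681, -0.1633, 0.2459]
tcp_rot: [[-0.993, -0.115, 0.001], [-0.115, 0.993, -0.0], [-0.001, -0.0, -1.0]]
wrist_force: [-1.6, 1.1, 0.6]
width: 0.146
```

Contact felt: Fz went from -1.7 to +0.6, so the hook is seated. Next I slide it to mark 4.

apply_moves([
  [[0, 0.02, 0], 0, 1],
  [[0, 0.05, 0], 0, 1],
  [[0, 0.08, 0], 0, 1],
  [[0, 0.11, 0], 0, 1],
  [[0, 0.14, 0], 0, 1],
])

```text
time_s: 10.78
eef_pos: [0.6643, -0.0225, 0.2454]
tcp_rot: [[-0.993, -0.115, -0.0], [-0.115, 0.993, -0.001], [0.0, -0.001, -1.0]]
wrist_force: [-1.2, -1.9, 0.6]
width: 0.148
```

```bash
python3 d.py .6491 .1098 .2455 .1165
```

```text
t 10.78 pos [ 0.6643 -0.0225  0.2454] psi 0.1154 F [-1.2 -1.9  0.6] w 0.148 q [-0.12  0.35  0.98 -0.    1.81 -1.81]
delta [-2.000e-04  1.331e-01 -1.000e-04] spin -0.0011 n 2.1
```

apply_moves([
  [[0, 0.03, 0], 0, 1],
  [[0, 0.06, 0], 0, 1],
  [[0, 0.09, 0], 0, 1],
  [[0, 0.12, 0], 0, 1],
  [[0, 0.133, 0], 0, 1],
])

```text
time_s: 11.4
eef_pos: [0.6488, 0.1102, 0.2454]
tcp_rot: [[-0.993, -0.117, -0.0], [-0.117, 0.993, -0.0], [0.0, -0.0, -1.0]]
wrist_force: [-1.2, -3.5, 1.4]
width: 0.15
```

apply_moves([
  [[0, 0, 0], 0, 1],
  [[0, 0, 0], 0, 1],
])

```text
time_s: 11.65
eef_pos: [0.6491, 0.1089, 0.2454]
tcp_rot: [[-0.993, -0.116, -0.001], [-0.116, 0.993, 0.002], [0.001, 0.002, -1.0]]
wrist_force: [-3.3, 3.4, 2.5]
width: 0.146
```

```bash
python3 d.py .6491 .1098 .2455 .1165;  python3 - <<'E'
from h import *
p=shot('scene'); a=p['image'][150:290,290:440]
cv2.imwrite('pics/l3.png',cv2.resize(a,None,fx=4,fy=4,interpolation=cv2.INTER_CUBIC))
p=shot('wrist','w3')
a=p['image'][150:280,150:500]; cv2.imwrite('pics/w3c.png',cv2.resize(a,None,fx=2.2,fy=2.2,interpolation=cv2.INTER_CUBIC))
E
```

```text
t 11.65 pos [0.6491 0.1089 0.2454] psi 0.1161 F [-3.3  3.4  2.5] w 0.146 q [ 0.08  0.33  1.    0.    1.81 -1.61]
delta [-0.0001  0.0009 -0.0001] spin -0.0004 n 0.0
```

View pics/l3.png

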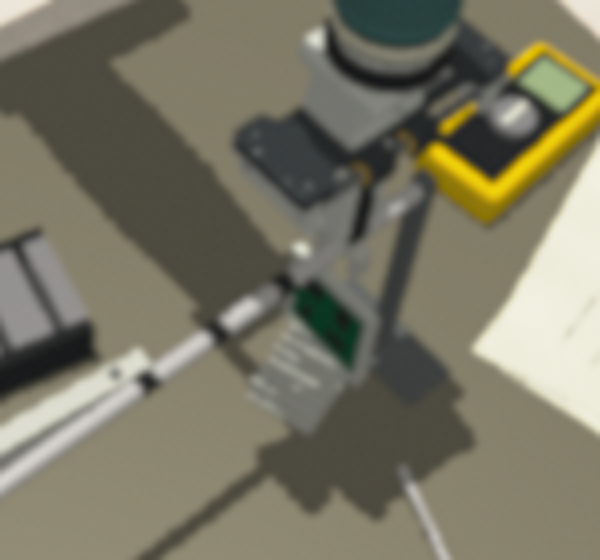

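View pics/w3c.png

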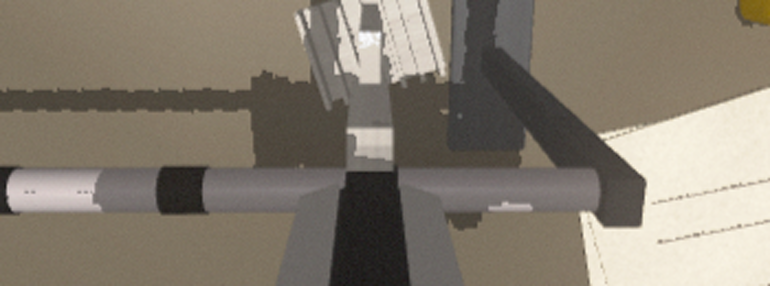

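```bash
cat > wb.py <<'E'
from h import *
# wrist view: along-bar coordinate s (rail frame) of dark/bright transitions on the bar
O=np.array([.6648,-.0243]); A=.1165; Y=np.array([-np.sin(A),np.cos(A)])
p=shot('wrist'); gg=cv2.cvtColor(p['image'],cv2.COLOR_BGR2GRAY).astype(np.float32)
X=cloud(p)
ss=np.arange(-.19,.20,.0005); pr=[]
for s in ss:
    q=O+Y*s; u=[proj(p,[q[0]+dx,q[1],.225+np.sqrt(max(0,.007**2-dx**2))]) for dx in (-.004,-.002,0)]
    v=[cv2.getRectSubPix(gg,(1,1),tuple(map(float,k)))[0,0] if 0<k[0]<639 and 0<k[1]<399 else np.nan for k in u]; pr.append(np.nanmean(v))
pr=np.array(pr); d=pr<45
e=np.flatnonzero(np.diff(d.astype(int))); print('edges s(mm):',[(round(1000*ss[i]+.5,1),'+' if d[i+1] else '-') for i in e])
s=ctrl.observe(); print('TCP s',(np.array(s['eef_pos'])[:2]-O)@Y*1000)
# hook parts above the bar, depth
x,y,z=np.moveaxis(X,-1,0); S=((x-O[0])*Y[0]+(y-O[1])*Y[1])*1000; N=((x-O[0])*Y[1]-(y-O[1])*Y[0])*1000
m=(N>-23)&(N<-9)&(z>.22)&(z<.25)&(abs(S-((np.array(s['eef_pos'])[:2]-O)@Y*1000))<15)
if m.sum(): print('stem S',np.percentile(S[m],[2,50,98]).round(1),m.sum())
E
python3 wb.py
```

```text
edges s(mm): [(np.float64(-54.0), '+'), (np.float64(-40.5), '-'), (np.float64(6.5), '+'), (np.float64(19.5), '-'), (np.float64(67.0), '+'), (np.float64(79.5), '-'), (np.float64(124.0), '+'), (np.float64(140.0), '-')]
TCP s 133.44163839824446
stem S [123.4 131.9 138.6] 658wb.py:9: RuntimeWarning: Mean of empty slice
  v=[cv2.getRectSubPix(gg,(1,1),tuple(map(float,k)))[0,0] if 0<k[0]<639 and 0<k[1]<399 else np.nan for k in u]; pr.append(np.nanmean(v))
```

Both estimates, the TCP reading and the wrist view of bands against hook, put the hook about 1.6 mm short of mark 4. I'll nudge it.

apply_moves([
  [[0, 0.0017, -0.0005], 0, 1],
  [[0, 0.0017, -0.0005], 0, 1],
  [[0, 0.0017, -0.0005], 0, 1],
])

```text
time_s: 12.18
eef_pos: [0.6492, 0.1083, 0.2454]
tcp_rot: [[-0.994, -0.113, -0.001], [-0.113, 0.994, -0.002], [0.001, -0.001, -1.0]]
wrist_force: [-5.8, -2.2, 2.5]
width: 0.152
```

```bash
python3 wb.py 2>/dev/null; python3 d.py
```

```text
edges s(mm): [(np.float64(-54.0), '+'), (np.float64(-40.5), '-'), (np.float64(6.5), '+'), (np.float64(19.5), '-'), (np.float64(67.0), '+'), (np.float64(80.0), '-'), (np.float64(124.0), '+'), (np.float64(140.0), '-')]
TCP s 133.573179867932
stem S [124.6 131.4 138.6] 651
t 12.22 pos [0.6492 0.1084 0.2454] psi 0.1137 F [-5.9 -1.8  2.4] w 0.149 q [ 0.08  0.33  1.   -0.    1.81 -1.6 ]
```

apply_moves([
  [[0.001, 0.002, -0.0005], 0, 1],
  [[0.001, 0.002, -0.0005], 0, 1],
  [[0.001, 0.002, -0.0005], 0, 1],
])

```text
time_s: 12.6
eef_pos: [0.6488, 0.1114, 0.2456]
tcp_rot: [[-0.993, -0.115, 0.001], [-0.115, 0.993, 0.0], [-0.001, -0.0, -1.0]]
wrist_force: [-1.2, -0.3, -0.2]
width: 0.147
```

```bash
python3 wb.py 2>/dev/null; python3 d.py
```

```text
edges s(mm): [(np.float64(-54.0), '+'), (np.float64(-40.5), '-'), (np.float64(6.5), '+'), (np.float64(19.5), '-'), (np.float64(67.0), '+'), (np.float64(80.0), '-'), (np.float64(126.5), '+'), (np.float64(142.0), '-')]
TCP s 136.79282292781295
stem S [127.7 134.4 141.7] 645
t 12.65 pos [0.6488 0.1116 0.2456] psi 0.1151 F [-0.5 -1.9 -0.5] w 0.145 q [ 0.08  0.33  1.    0.    1.81 -1.6 ]
```

apply_moves([
  [[0, -0.0015, -0.001], 0, 1],
  [[0, -0.0015, -0.001], 0, 1],
  [[0, -0.0015, 0.0], 0, 1],
  [[0, -0.0015, 0.0], 0, 1],
])

```text
time_s: 13.15
eef_pos: [0.6486, 0.1102, 0.2457]
tcp_rot: [[-0.993, -0.115, -0.0], [-0.115, 0.993, 0.0], [0.0, 0.0, -1.0]]
wrist_force: [0.2, 1.2, -2.3]
width: 0.147
```

```bash
python3 wb.py 2>/dev/null; python3 d.py
```

```text
edges s(mm): [(np.float64(-54.0), '+'), (np.float64(-40.5), '-'), (np.float64(6.5), '+'), (np.float64(19.5), '-'), (np.float64(67.0), '+'), (np.float64(80.0), '-'), (np.float64(126.0), '+'), (np.float64(141.0), '-')]
TCP s 135.47422558652596
stem S [126.6 133.3 140.6] 641
t 13.2 pos [0.6485 0.1102 0.2458] psi 0.1153 F [ 0.2 -0.6 -2.2] w 0.151 q [ 0.08  0.33  1.    0.    1.81 -1.6 ]
```

apply_moves([
  [[0, 0, 0.0005], 0, 1],
  [[0, 0, 0.0005], 0, 0.4],
  [[0, 0, 0.0005], 0, 0.1],
  [[0, 0, 0.0005], 0, 0.0],
  [[0, 0, -0.01], 0, 0.0],
])

```text
time_s: 13.82
eef_pos: [0.6481, 0.1101, 0.2553]
tcp_rot: [[-0.993, -0.115, -0.002], [-0.115, 0.993, -0.0], [0.002, 0.0, -1.0]]
wrist_force: [-0.7, 0.5, 1.6]
width: 0.497
```

apply_moves([
  [[0, 0, -0.03], 0, 0],
  [[0, 0, -0.06], 0, 0],
  [[0.05, 0, -0.085], 0, 0],
  [[0.1, -0.02, -0.085], 0, 0],
  [[0.15, -0.06, -0.085], 0.05, 0],
])

```text
time_s: 14.45
eef_pos: [0.5064, 0.0344, 0.3426]
tcp_rot: [[-0.998, -0.066, 0.003], [-0.066, 0.998, -0.0], [-0.003, -0.0, -1.0]]
wrist_force: [-0.5, -1.4, 0.9]
width: 0.499
```

```bash
python3 d.py .4609 -.1385 .30 -.09;  python3 - <<'E'
from h import *
p=shot('scene'); a=p['image'][150:310,220:440]
cv2.imwrite('pics/l4.png',cv2.resize(a,None,fx=3.6,fy=3.6,interpolation=cv2.INTER_CUBIC))
E
```

```text
t 14.45 pos [0.5064 0.0344 0.3426] psi 0.0665 F [-0.5 -1.4  0.9] w 0.499 q [-0.04  0.    1.19 -0.    1.95 -1.68]
delta [ 0.0568 -0.1695  0.0426] spin 0.1565 n 2.9
```

View pics/l4.png

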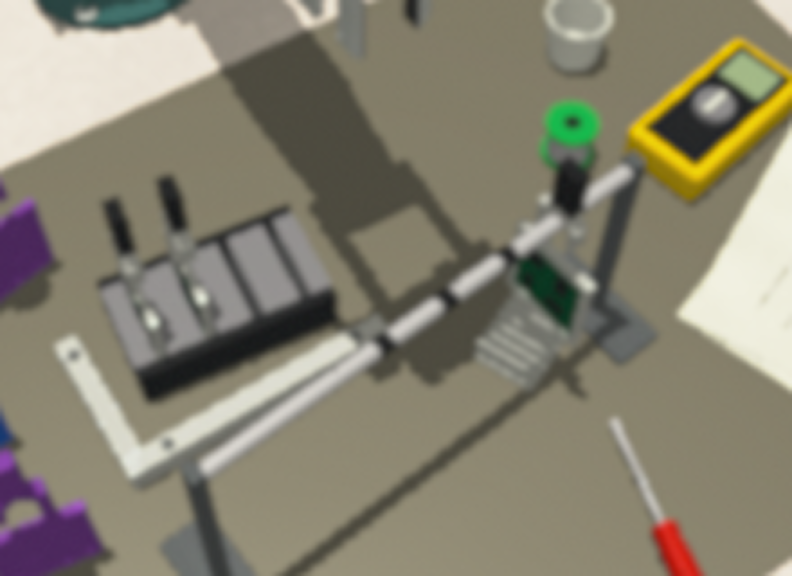

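Carrier A hangs over mark 4. Heading for the second one, with a re-check on where the rack stands.

apply_moves([
  [[0.02, -0.04, 0], 0.05, 0],
  [[0.04, -0.08, 0.01], 0.1, 0],
  [[0.055, -0.12, 0.03], 0.155, 0],
  [[0.057, -0.14, 0.042], 0.155, 0],
  [[0.057, -0.14, 0.042], 0.155, 0],
])

```text
time_s: 15.12
eef_pos: [0.4593, -0.1099, 0.2986]
tcp_rot: [[-0.996, 0.092, -0.001], [0.092, 0.996, 0.001], [0.001, 0.001, -1.0]]
wrist_force: [-0.2, 0.2, -0.5]
width: 0.501
```

```bash
cat > tabs.py <<'E'
from m import *
for n in ['wrist','scene','top']:
    p=shot(n); X=cloud(p); x,y,z=np.moveaxis(X,-1,0)
    m=((z>.2)&(z<.235)&(x<.60)&(x>.36)&(y<.05)&(y>-.235)).astype(np.uint8)
    k,l,st,_=cv2.connectedComponentsWithStats(m)
    for i in range(1,k):
        if st[i,4]>(40 if n=='wrist' else 20):
            q=X[l==i]; t=q[q[:,2]>.216]
            if len(t)>10:
                r=cv2.minAreaRect((t[:,:2]*1000).astype(np.float32)); print(n,st[i],q[:,2].max().round(4),np.round(r[0],1),np.round(r[1],1),round(r[2],1))
    q=(z>.043)&(z<.056)&(x>.34)&(x<.58)&(y>-.28)&(y<.08)
    if q.sum()>100: print(n,'rack',q.sum(),rect(X[q]))
E
python3 tabs.py; python3 d.py .4609 -.1385 .30 -.09
```

```text
wrist [279 196  18  32 546] 0.2245 [ 460.3 -139. ] [14.3 23.4] 83.3
wrist [226 198  23  32 644] 0.2248 [ 457.9 -185. ] [14.6 24.1] 85.3
wrist rack 7234 (array([ 464.3, -116.5]), array([190.4, 110.1]), 84.71)
scene [264 198   8  12  63] 0.2284 [ 461.7 -137.5] [13.2 23.1] 86.6
scene [249 204   8  13  64] 0.2271 [ 458.2 -182.7] [13.7 25.1] 85.6
scene rack 1407 (array([ 464. , -113.9]), array([189.9, 114.7]), 84.16)
top rack 696 (array([ 463.2, -115.6]), array([190.4, 110.1]), 84.62)
t 15.28 pos [ 0.4603 -0.1084  0.3002] psi -0.0889 F [ 0.6 -0.4  0.2] w 0.5 q [-0.35 -0.09  1.36  0.    1.87 -1.83]
delta [-0.0033 -0.0299  0.0002] spin 0.0011 n 0.5
```

apply_moves([
  [[-0.001, -0.015, 0], 0.003, 0.35],
  [[-0.001, -0.0295, 0], 0.003, 0.35],
  [[-0.001, -0.0295, 0.03], 0.003, 0.35],
  [[-0.001, -0.0295, 0.06], 0.003, 0.35],
  [[-0.001, -0.0295, 0.06], 0.003, 0.35],
])

```text
time_s: 15.9
eef_pos: [0.4567, -0.1386, 0.2364]
tcp_rot: [[-0.996, 0.093, -0.005], [0.093, 0.996, 0.002], [0.005, 0.002, -1.0]]
wrist_force: [-0.2, 0.3, 1.3]
width: 0.326
```

```bash
python3 d.py .4609 -.1385 .179 -.092
```

```text
t 15.9 pos [ 0.4567 -0.1386  0.2364] psi -0.0934 F [-0.2  0.3  1.3] w 0.326 q [-0.41 -0.08  1.47 -0.    1.75 -1.89]
delta [-0.0041  0.0005  0.0574] spin -0.0014 n 0.9
```

apply_moves([
  [[-0.002, 0.0005, 0.02], 0, 0.35],
  [[-0.002, 0.0005, 0.04], 0, 0.35],
  [[-0.002, 0.0005, 0.058], 0, 0.35],
  [[-0.002, 0.0005, 0.058], 0, 0.35],
  [[-0.002, 0.0005, 0.058], 0, 0.6],
])

```text
time_s: 16.52
eef_pos: [0.4606, -0.1385, 0.1821]
tcp_rot: [[-0.996, 0.093, 0.002], [0.093, 0.996, -0.001], [-0.002, -0.0, -1.0]]
wrist_force: [0.3, -1.3, -0.3]
width: 0.25
```

apply_moves([
  [[0, 0, 0], 0, 1],
  [[0, 0, 0], 0, 1],
  [[0, 0, 0], 0, 1],
  [[0, 0, 0], 0, 1],
])

```text
time_s: 17.02
eef_pos: [0.4607, -0.1383, 0.1821]
tcp_rot: [[-0.996, 0.093, 0.002], [0.093, 0.996, -0.0], [-0.002, -0.0, -1.0]]
wrist_force: [0.7, 1.2, 6.2]
width: 0.147
```

```bash
python3 d.py .4609 -.1385 .289 -.092
```

```text
t 17.02 pos [ 0.4607 -0.1383  0.1821] psi -0.0927 F [0.7 1.2 6.2] w 0.147 q [-0.41 -0.06  1.57  0.    1.63 -1.89]
delta [-0.0002 -0.0002 -0.1069] spin -0.0007 n 1.7
```

apply_moves([
  [[0, 0, -0.02], 0, 1],
  [[0, 0, -0.05], 0, 1],
  [[0, 0, -0.08], 0, 1],
  [[0, 0, -0.109], 0, 1],
  [[0, 0, -0.109], 0, 1],
])

```text
time_s: 17.65
eef_pos: [0.4608, -0.1387, 0.2913]
tcp_rot: [[-0.996, 0.093, 0.003], [0.093, 0.996, -0.002], [-0.003, -0.001, -1.0]]
wrist_force: [-0.1, -0.5, -2.1]
width: 0.151
```

```bash
python3 d.py .6046 -.172 .2865 .1165
```

```text
t 17.65 pos [ 0.4608 -0.1387  0.2913] psi -0.093 F [-0.1 -0.5 -2.1] w 0.151 q [-0.41 -0.07  1.36 -0.    1.85 -1.89]
delta [-0.1463 -0.0198  0.0048] spin -0.2095 n 2.4
```

apply_moves([
  [[-0.04, 0, 0.0], 0, 1],
  [[-0.08, 0, 0.001], -0.03, 1],
  [[-0.11, 0, 0.003], -0.09, 1],
  [[-0.14, -0.01, 0.004], -0.15, 1],
  [[-0.145, -0.02, 0.004], -0.209, 1],
])

```text
time_s: 18.27
eef_pos: [0.6033, -0.1716, 0.281]
tcp_rot: [[-0.993, -0.119, -0.006], [-0.119, 0.993, 0.002], [0.006, 0.003, -1.0]]
wrist_force: [-0.6, 1.6, -1.7]
width: 0.147
```

apply_moves([
  [[0, 0, 0], 0, 1],
  [[0, 0, 0], 0, 1],
])

```text
time_s: 18.52
eef_pos: [0.602, -0.1712, 0.2846]
tcp_rot: [[-0.993, -0.115, -0.002], [-0.115, 0.993, 0.001], [0.002, 0.001, -1.0]]
wrist_force: [0.6, -0.2, -1.2]
width: 0.146
```

```bash
python3 d.py .6811 -.1633 .2865 .1165
```

```text
t 18.52 pos [ 0.602  -0.1712  0.2846] psi 0.1154 F [ 0.6 -0.2 -1.2] w 0.146 q [-0.37  0.26  1.01  0.    1.87 -2.05]
delta [-0.0795 -0.0013 -0.0019] spin -0.0011 n 1.3
```

apply_moves([
  [[-0.015, 0, -0.001], 0, 1],
  [[-0.03, 0, -0.001], -0.001, 1],
  [[-0.045, -0.001, -0.001], -0.001, 1],
  [[-0.06, -0.001, -0.001], -0.001, 1],
  [[-0.079, -0.001, -0.001], -0.001, 1],
])

```text
time_s: 19.15
eef_pos: [0.6811, -0.1629, 0.2874]
tcp_rot: [[-0.993, -0.116, 0.0], [-0.116, 0.993, 0.0], [-0.0, -0.0, -1.0]]
wrist_force: [-0.0, -0.2, -1.0]
width: 0.15
```

apply_moves([
  [[0, 0, 0], 0, 1],
  [[0, 0, 0], 0, 1],
])

```text
time_s: 19.4
eef_pos: [0.6805, -0.1632, 0.287]
tcp_rot: [[-0.993, -0.117, -0.001], [-0.117, 0.993, 0.0], [0.001, 0.0, -1.0]]
wrist_force: [-0.0, 0.1, -1.4]
width: 0.146
```

```bash
python3 d.py .6809 -.1633 .2510 .1165; python3 - <<'E'
from h import *
p=shot('wrist','w5')
cv2.imwrite('pics/w5c.png',cv2.resize(p['image'][140:280,180:500],None,fx=2.4,fy=2.4))
E
```

```text
t 19.4 pos [ 0.6805 -0.1632  0.287 ] psi 0.1171 F [-0.   0.1 -1.4] w 0.146 q [-0.32  0.45  0.77 -0.    1.93 -2.  ]
delta [-0.0004 -0.0001  0.036 ] spin 0.0006 n 0.6
```

View pics/w5c.png

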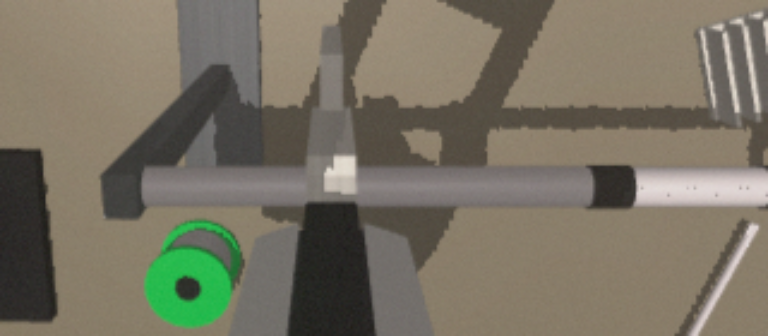

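The hook is around the bar at about (330,185) in the crop. Lowering until it touches.

apply_moves([
  [[0, 0, 0.01], 0, 1],
  [[0, 0, 0.02], 0, 1],
  [[0, 0, 0.03], 0, 1],
  [[0, 0, 0.036], 0, 1],
  [[0, 0, 0.036], 0, 1],
])

```text
time_s: 20.08
eef_pos: [0.681, -0.1634, 0.2504]
tcp_rot: [[-0.993, -0.117, -0.001], [-0.117, 0.993, 0.0], [0.001, 0.0, -1.0]]
wrist_force: [0.2, 1.4, -1.5]
width: 0.144
```

apply_moves([
  [[0, 0, 0.001], 0, 1],
  [[0, 0, 0.002], 0, 1],
  [[0, 0, 0.002], 0, 1],
])

```text
time_s: 20.45
eef_pos: [0.6815, -0.1634, 0.2493]
tcp_rot: [[-0.993, -0.117, 0.001], [-0.117, 0.993, -0.0], [-0.001, -0.0, -1.0]]
wrist_force: [0.4, 1.0, -0.2]
width: 0.145
```

apply_moves([
  [[0, 0.02, 0], 0, 1],
  [[0, 0.05, 0], 0, 1],
  [[0, 0.08, 0], 0, 1],
  [[0, 0.11, 0], 0, 1],
  [[0, 0.14, 0], 0, 1],
])

```text
time_s: 21.08
eef_pos: [0.6647, -0.0224, 0.2496]
tcp_rot: [[-0.993, -0.118, 0.001], [-0.118, 0.993, 0.0], [-0.001, -0.0, -1.0]]
wrist_force: [2.1, -1.5, 0.4]
width: 0.144
```

apply_moves([
  [[0, 0.03, 0], 0, 1],
  [[0, 0.06, 0], 0, 1],
  [[0, 0.075, 0], 0, 1],
  [[0, 0.075, 0], 0, 1],
  [[0, 0.075, 0], 0, 1],
])

```text
time_s: 21.7
eef_pos: [0.6564, 0.0501, 0.2494]
tcp_rot: [[-0.993, -0.117, 0.001], [-0.117, 0.993, 0.001], [-0.001, 0.001, -1.0]]
wrist_force: [1.6, 1.7, 0.6]
width: 0.149
```

```bash
python3 d.py .6561 .0502 .2490 .1165; python3 wb.py 2>/dev/null
```

```text
t 21.7 pos [0.6564 0.0501 0.2494] psi 0.1173 F [1.6 1.7 0.6] w 0.149 q [-0.01  0.33  1.    0.    1.81 -1.7 ]
delta [0.0003 0.0001 0.0004] spin 0.0008 n 0.0
edges s(mm): [(np.float64(-53.5), '+'), (np.float64(-40.5), '-'), (np.float64(7.0), '+'), (np.float64(19.5), '-'), (np.float64(65.5), '+'), (np.float64(80.5), '-'), (np.float64(130.0), '+'), (np.float64(146.5), '-')]
TCP s 74.55954615841313
stem S [66.5 72.6 79.4] 575
```

Within 0.5 mm of mark 3 by both measures, so I release.

apply_moves([
  [[0, 0, 0], 0, 0.5],
  [[0, 0, 0], 0, 0.3],
  [[0, 0, 0], 0, 0.3],
  [[0, 0, -0.01], 0, 0.3],
  [[0, 0, -0.03], 0, 0.3],
])

```text
time_s: 22.38
eef_pos: [0.6557, 0.05, 0.2787]
tcp_rot: [[-0.993, -0.117, -0.002], [-0.117, 0.993, -0.0], [0.002, 0.0, -1.0]]
wrist_force: [0.2, 0.1, 0.4]
width: 0.345
```

apply_moves([
  [[0, 0, -0.025], 0, 0.3],
  [[0, 0, -0.06], 0, 0.3],
  [[0.05, 0, -0.065], 0, 0.3],
  [[0.1, -0.03, -0.065], 0.04, 0.3],
  [[0.15, -0.08, -0.065], 0.08, 0.3],
])

```text
time_s: 23.0
eef_pos: [0.5203, -0.0406, 0.3454]
tcp_rot: [[-0.999, -0.038, 0.002], [-0.038, 0.999, -0.001], [-0.002, -0.001, -1.0]]
wrist_force: [-0.4, -0.5, 0.2]
width: 0.35
```

```bash
python3 d.py .4580 -.1845 .30 -.093; python3 tabs.py;  python3 - <<'E'
from h import *
p=shot('scene'); a=p['image'][150:310,220:440]
cv2.imwrite('pics/l5.png',cv2.resize(a,None,fx=3.6,fy=3.6,interpolation=cv2.INTER_CUBIC))
E
```

```text
t 23.0 pos [ 0.5203 -0.0406  0.3454] psi 0.0384 F [-0.4 -0.5  0.2] w 0.35 q [-0.19  0.04  1.15 -0.    1.95 -1.8 ]
delta [ 0.0677 -0.1414  0.0454] spin 0.1314 n 2.6
wrist [165 116  25  27 613] 0.2253 [ 458.4 -184.7] [14.8 24. ] 84.4
wrist rack 7209 (array([ 464.4, -116.8]), array([190.4, 110.1]), 84.53)
scene [249 204   8  12  62] 0.2266 [ 458.8 -182.9] [14.  23.6] 84.7
scene rack 1467 (array([ 463.6, -113.6]), array([190.3, 114.5]), 84.33)
top rack 1357 (array([ 469.4, -105.5]), array([156. , 112.5]), 79.19)
```

View pics/l5.png

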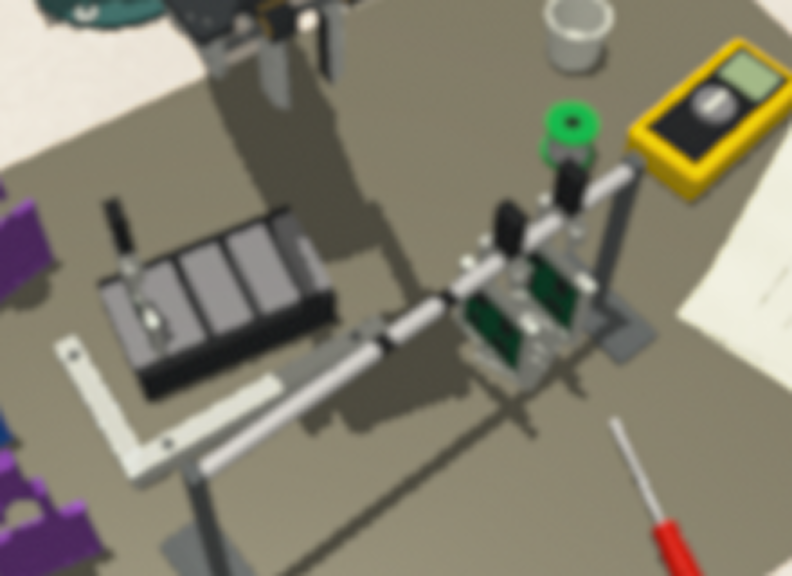

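Two hang side by side, and the rack hasn't moved. Now the third, with its tab at (.458,-.184).

apply_moves([
  [[0.025, -0.045, 0], 0.045, 0.2],
  [[0.05, -0.09, 0], 0.09, 0.2],
  [[0.066, -0.14, 0.02], 0.131, 0.2],
  [[0.066, -0.14, 0.045], 0.131, 0.2],
  [[0.066, -0.14, 0.045], 0.131, 0.2],
])

```text
time_s: 23.82
eef_pos: [0.461, -0.1822, 0.2967]
tcp_rot: [[-0.996, 0.093, -0.004], [0.093, 0.996, 0.003], [0.004, 0.003, -1.0]]
wrist_force: [-0.8, 0.3, 0.1]
width: 0.401
```

apply_moves([
  [[0, 0, 0.02], 0, 0.2],
  [[0, 0, 0.04], 0, 0.2],
  [[0, 0, 0.06], 0, 0.2],
  [[0, 0, 0.06], 0, 0.2],
])

```text
time_s: 24.32
eef_pos: [0.4614, -0.1815, 0.2385]
tcp_rot: [[-0.996, 0.091, -0.002], [0.091, 0.996, 0.001], [0.002, 0.001, -1.0]]
wrist_force: [-0.8, -0.6, 0.3]
width: 0.401
```

```bash
python3 d.py .4583 -.1842 .179 -.093
```

```text
t 24.32 pos [ 0.4614 -0.1815  0.2385] psi -0.0912 F [-0.8 -0.6  0.3] w 0.401 q [-0.49 -0.04  1.43  0.    1.75 -1.97]
delta [ 0.0028 -0.003   0.0595] spin 0.0018 n 1.0
```

apply_moves([
  [[0.003, -0.003, 0.0], 0, 0.2],
  [[0.003, -0.003, 0.03], 0, 0.2],
  [[0.003, -0.003, 0.059], 0, 0.2],
  [[0.003, -0.003, 0.059], 0, 0.2],
  [[0.003, -0.003, 0.059], 0, 0.5],
])

```text
time_s: 24.95
eef_pos: [0.4585, -0.186, 0.1821]
tcp_rot: [[-0.996, 0.094, 0.003], [0.094, 0.996, -0.001], [-0.003, -0.001, -1.0]]
wrist_force: [-0.0, 0.3, 0.3]
width: 0.327
```

apply_moves([
  [[0, 0, 0], 0, 1],
  [[0, 0, 0], 0, 1],
  [[0, 0, 0], 0, 1],
  [[0, 0, 0], 0, 1],
])

```text
time_s: 25.45
eef_pos: [0.4584, -0.1851, 0.1815]
tcp_rot: [[-0.996, 0.093, 0.003], [0.093, 0.996, 0.0], [-0.003, 0.001, -1.0]]
wrist_force: [0.5, 3.4, 5.7]
width: 0.147
```

apply_moves([
  [[0, 0, -0.02], 0, 1],
  [[0, 0, -0.05], 0, 1],
  [[0, 0, -0.08], 0, 1],
  [[0, 0, -0.108], 0, 1],
  [[0, 0, -0.108], 0, 1],
])

```text
time_s: 26.08
eef_pos: [0.4582, -0.1863, 0.2898]
tcp_rot: [[-0.996, 0.094, 0.003], [0.094, 0.996, -0.003], [-0.004, -0.002, -1.0]]
wrist_force: [0.2, 0.5, -1.3]
width: 0.15
```

```bash
python3 d.py .6020 -.172 .2865 .1165
```

```text
t 26.07 pos [ 0.4582 -0.1863  0.2898] psi -0.0941 F [ 0.2  0.5 -1.3] w 0.15 q [-0.5  -0.04  1.34 -0.    1.84 -1.98]
delta [-0.1418  0.0277  0.0033] spin -0.2106 n 2.3
```

apply_moves([
  [[-0.04, 0, 0.0], -0.03, 1],
  [[-0.08, 0.01, 0.001], -0.08, 1],
  [[-0.11, 0.02, 0.002], -0.13, 1],
  [[-0.142, 0.028, 0.002], -0.18, 1],
  [[-0.142, 0.028, 0.002], -0.21, 1],
])

```text
time_s: 26.7
eef_pos: [0.6022, -0.1703, 0.2814]
tcp_rot: [[-0.993, -0.118, -0.006], [-0.119, 0.993, 0.002], [0.006, 0.003, -1.0]]
wrist_force: [-0.7, 0.1, -3.1]
width: 0.148
```

apply_moves([
  [[0, 0, 0], 0, 1],
  [[0, 0, 0], 0, 1],
])

```text
time_s: 26.95
eef_pos: [0.6006, -0.1712, 0.286]
tcp_rot: [[-0.993, -0.115, -0.0], [-0.115, 0.993, -0.0], [0.0, -0.0, -1.0]]
wrist_force: [-1.1, -0.3, -1.2]
width: 0.148
```

```bash
python3 d.py .6811 -.1633 .2865 .1165
```

```text
t 26.95 pos [ 0.6006 -0.1712  0.286 ] psi 0.1151 F [-1.1 -0.3 -1.2] w 0.148 q [-0.37  0.26  1.02 -0.    1.87 -2.05]
delta [-0.0808 -0.0014 -0.0005] spin -0.0014 n 1.3
```

apply_moves([
  [[-0.015, 0, 0], 0, 1],
  [[-0.03, 0, 0], -0.001, 1],
  [[-0.045, -0.001, 0], -0.001, 1],
  [[-0.062, -0.001, 0], -0.001, 1],
  [[-0.08, -0.001, 0], -0.001, 1],
])

```text
time_s: 27.58
eef_pos: [0.6808, -0.1631, 0.2869]
tcp_rot: [[-0.993, -0.116, 0.001], [-0.116, 0.993, -0.0], [-0.001, -0.001, -1.0]]
wrist_force: [-0.1, 0.2, -0.9]
width: 0.148
```

apply_moves([
  [[0, 0, 0], 0, 1],
  [[0, 0, 0], 0, 1],
])

```text
time_s: 27.82
eef_pos: [0.6803, -0.163, 0.2864]
tcp_rot: [[-0.993, -0.116, -0.0], [-0.116, 0.993, -0.0], [0.0, -0.0, -1.0]]
wrist_force: [0.0, -0.1, -1.1]
width: 0.149
```

```bash
python3 d.py .6809 -.1633 .2510 .1165; python3 - <<'E'
from h import *
p=shot('wrist','w6')
cv2.imwrite('pics/w6c.png',cv2.resize(p['image'][140:280,180:500],None,fx=2.4,fy=2.4))
E
```

```text
t 27.82 pos [ 0.6803 -0.163   0.2864] psi 0.1165 F [ 0.  -0.1 -1.1] w 0.149 q [-0.32  0.45  0.77 -0.    1.93 -2.  ]
delta [-0.0006 -0.0004  0.0354] spin 0.0 n 0.6
```

View pics/w6c.png

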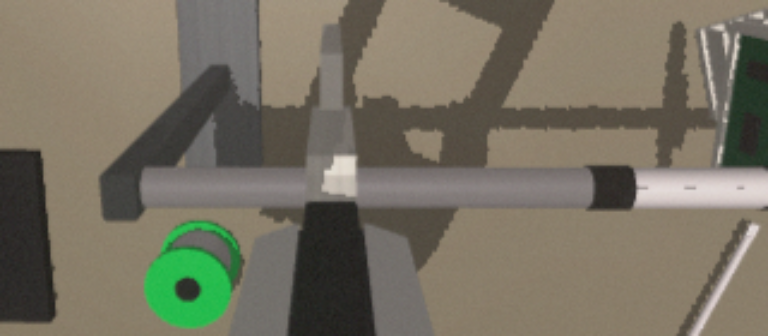

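Same picture as before: the hook is around the bar.

apply_moves([
  [[0, 0, 0.01], 0, 1],
  [[0, 0, 0.02], 0, 1],
  [[0, 0, 0.03], 0, 1],
  [[0, 0, 0.036], 0, 1],
  [[0, 0, 0.036], 0, 1],
])

```text
time_s: 28.5
eef_pos: [0.681, -0.1626, 0.2495]
tcp_rot: [[-0.993, -0.117, -0.001], [-0.117, 0.993, 0.0], [0.001, 0.0, -1.0]]
wrist_force: [0.6, 0.6, -1.7]
width: 0.146
```

apply_moves([
  [[0, 0, 0.001], 0, 1],
  [[0, 0, 0.002], 0, 1],
  [[0, 0, 0.002], 0, 1],
])

```text
time_s: 28.88
eef_pos: [0.6816, -0.1627, 0.2487]
tcp_rot: [[-0.993, -0.117, 0.002], [-0.117, 0.993, -0.0], [-0.002, -0.001, -1.0]]
wrist_force: [0.4, 0.4, 0.9]
width: 0.146
```

apply_moves([
  [[0, 0.02, 0], 0, 1],
  [[0, 0.05, 0], 0, 1],
  [[0, 0.08, 0], 0, 1],
  [[0, 0.11, 0], 0, 1],
  [[0, 0.135, 0], 0, 1],
])

```text
time_s: 29.5
eef_pos: [0.6656, -0.027, 0.2488]
tcp_rot: [[-0.993, -0.117, 0.002], [-0.117, 0.993, -0.001], [-0.002, -0.001, -1.0]]
wrist_force: [3.1, -1.3, 1.6]
width: 0.147
```

apply_moves([
  [[0, 0.0195, 0], 0, 1],
  [[0, 0.0195, 0], 0, 1],
  [[0, 0.0195, 0], 0, 1],
])

```text
time_s: 29.88
eef_pos: [0.6636, -0.0081, 0.2485]
tcp_rot: [[-0.993, -0.118, 0.002], [-0.118, 0.993, 0.002], [-0.002, 0.002, -1.0]]
wrist_force: [3.3, 3.5, 2.4]
width: 0.151
```

```bash
python3 d.py .6631 -.0094 .2490 .1165; python3 wb.py 2>/dev/null
```

```text
t 29.88 pos [ 0.6636 -0.0081  0.2485] psi 0.1184 F [3.3 3.5 2.4] w 0.151 q [-0.1   0.34  0.98  0.    1.81 -1.79]
delta [ 0.0006 -0.0012 -0.0005] spin 0.0019 n 0.0
edges s(mm): [(np.float64(-52.5), '+'), (np.float64(-40.5), '-'), (np.float64(7.0), '+'), (np.float64(21.5), '-'), (np.float64(69.0), '+'), (np.float64(85.5), '-')]
TCP s 15.782544353406955
stem S [ 7.8 14.6 20.7] 578
```

apply_moves([
  [[0.0005, -0.001, -0.001], 0, 1],
  [[0.0005, -0.001, -0.001], 0, 1],
  [[0.0005, -0.001, -0.0005], 0, 1],
])

```text
time_s: 30.3
eef_pos: [0.6634, -0.0106, 0.249]
tcp_rot: [[-0.993, -0.116, 0.002], [-0.116, 0.993, 0.001], [-0.002, 0.001, -1.0]]
wrist_force: [4.2, 2.6, 4.0]
width: 0.148
```

```bash
python3 d.py .6631 -.0094 .2490 .1165; python3 wb.py 2>/dev/null
```

```text
t 30.3 pos [ 0.6634 -0.0106  0.249 ] psi 0.1166 F [4.2 2.6 4. ] w 0.148 q [-0.1   0.34  0.98  0.    1.82 -1.79]
delta [0.0001 0.0012 0.    ] spin 0.0001 n 0.0
edges s(mm): [(np.float64(-52.5), '+'), (np.float64(-48.5), '-'), (np.float64(-47.5), '+'), (np.float64(-45.5), '-'), (np.float64(-45.0), '+'), (np.float64(-40.5), '-'), (np.float64(4.5), '+'), (np.float64(20.0), '-'), (np.float64(69.0), '+'), (np.float64(86.0), '-')]
TCP s 13.7903724058011
stem S [ 5.4 12.2 18.4] 579
```

apply_moves([
  [[0.0005, 0.0013, -0.0015], 0, 1],
  [[0.0005, 0.0013, -0.0015], 0, 1],
  [[0.0005, 0.0013, -0.0015], 0, 1],
])

```text
time_s: 30.72
eef_pos: [0.6627, -0.0105, 0.2497]
tcp_rot: [[-0.993, -0.115, 0.001], [-0.115, 0.993, -0.001], [-0.001, -0.001, -1.0]]
wrist_force: [5.3, 0.3, 0.7]
width: 0.146
```

```bash
python3 d.py .6631 -.0094 .2490 .1165; python3 wb.py 2>/dev/null
```

```text
t 30.73 pos [ 0.6627 -0.0105  0.2497] psi 0.1155 F [5.3 0.3 0.7] w 0.146 q [-0.1   0.34  0.98 -0.    1.82 -1.79]
delta [-0.0005  0.001   0.0007] spin -0.001 n 0.0
edges s(mm): [(np.float64(-52.5), '+'), (np.float64(-40.5), '-'), (np.float64(4.5), '+'), (np.float64(20.0), '-'), (np.float64(69.0), '+'), (np.float64(85.5), '-')]
TCP s 13.994725876367934
stem S [ 5.6 12.4 18.5] 529
```

apply_moves([
  [[-0.001, 0.0005, -0.0005], 0, 1],
  [[-0.001, 0.0005, -0.0005], 0, 1],
  [[-0.001, 0.0005, -0.0005], 0, 1],
])

```text
time_s: 31.15
eef_pos: [0.6625, -0.0091, 0.25]
tcp_rot: [[-0.993, -0.116, -0.002], [-0.116, 0.993, -0.001], [0.002, -0.0, -1.0]]
wrist_force: [2.5, -0.2, -0.5]
width: 0.149
```

```bash
python3 d.py .6631 -.0094 .2490 .1165; python3 wb.py 2>/dev/null
```

```text
t 31.15 pos [ 0.6625 -0.0091  0.25  ] psi 0.1163 F [ 2.5 -0.2 -0.5] w 0.149 q [-0.1   0.34  0.98 -0.    1.82 -1.79]
delta [-0.0006 -0.0004  0.001 ] spin -0.0002 n 0.0
edges s(mm): [(np.float64(-53.0), '+'), (np.float64(-40.5), '-'), (np.float64(6.0), '+'), (np.float64(20.5), '-'), (np.float64(69.0), '+'), (np.float64(86.0), '-')]
TCP s 15.579702976857035
stem S [ 6.8 13.1 19.8] 492
```

apply_moves([
  [[0, 0, 0.001], 0, 1],
  [[0, 0, 0.001], 0, 0.5],
  [[0, 0, 0.001], 0, 0.3],
  [[0, 0, 0.001], 0, 0.3],
  [[0, 0, -0.01], 0, 0.3],
])

```text
time_s: 31.82
eef_pos: [0.6623, -0.0082, 0.2595]
tcp_rot: [[-0.993, -0.117, -0.003], [-0.117, 0.993, 0.001], [0.003, 0.001, -1.0]]
wrist_force: [-0.2, 0.8, -0.0]
width: 0.349
```

apply_moves([
  [[0, 0, -0.025], 0, 0.3],
  [[0, 0, -0.06], 0, 0.3],
  [[0.05, 0, -0.075], 0, 0.6],
  [[0.1, 0.02, -0.075], 0.04, 0.8],
  [[0.15, 0.06, -0.075], 0.08, 1],
])

```text
time_s: 32.45
eef_pos: [0.5071, 0.0325, 0.3366]
tcp_rot: [[-0.999, -0.033, 0.002], [-0.033, 0.999, 0.0], [-0.002, 0.0, -1.0]]
wrist_force: [0.1, 1.0, 0.3]
width: 0.065
```

apply_moves([
  [[0.06, 0.03, 0], 0.04, 1],
  [[0.12, 0.08, 0], 0.08, 1],
  [[0.15, 0.12, 0], 0.1, 1],
  [[0.15, 0.12, 0], 0.1, 1],
])

```text
time_s: 32.95
eef_pos: [0.3517, 0.149, 0.3378]
tcp_rot: [[-0.998, 0.057, 0.004], [0.057, 0.998, 0.002], [-0.004, 0.002, -1.0]]
wrist_force: [-0.4, -0.1, -0.4]
width: 0.003
```

```bash
python3 d.py;  cat > chk.py <<'E'
import sys
from m import *
p=shot('scene'); a=p['image'][150:310,220:440]
cv2.imwrite('pics/%s_s.png'%sys.argv[1],cv2.resize(a,None,fx=3.6,fy=3.6,interpolation=cv2.INTER_CUBIC))
for n,p in (('scene',p),('top',shot('top'))):
    X=cloud(p); g=p['image'].astype(int).sum(2); x,y,z=np.moveaxis(X,-1,0)
    m=((z>.255)&(z<.31)&(x>.6)&(x<.72)&(y<.18)&(y>-.25)).astype(np.uint8); k,l,st,_=cv2.connectedComponentsWithStats(m)
    O=np.array([.6648,-.0243]); A=.1165; Y=np.array([-np.sin(A),np.cos(A)])
    for i in range(1,k):
        if st[i,4]>15: q=X[l==i]; S=(q[:,:2]-O)@Y*1000; print(n,'tab S',np.percentile(S,[2,98]).round(1),'ztop',np.percentile(q[:,2],98).round(3))
    q=(z>.043)&(z<.056)&(x>.34)&(x<.60)&(y>-.28)&(y<.08); print(n,'rack',rect(X[q]),q.sum())
    q=(z>.022)&(z<.036)&(x>.40)&(x<.60)&(y>-.30)&(y<.04)&(g>380); print('fence',rect(X[q]))
a=p['image'][100:280,260:500]; cv2.imwrite('pics/%s_t.png'%sys.argv[1],cv2.resize(a,None,fx=3.3,fy=3.3,interpolation=cv2.INTER_CUBIC))
E
python3 chk.py k1
```

```text
t 32.95 pos [0.3517 0.149  0.3378] psi -0.0575 F [-0.4 -0.1 -0.4] w 0.003 q [ 0.25 -0.28  1.44  0.    1.97 -1.26]
scene tab S [127.4 141.6] ztop 0.292
scene tab S [66.6 80.7] ztop 0.292
scene tab S [ 8.1 22.3] ztop 0.292
scene rack (array([ 464.4, -113.9]), array([190.2, 114.2]), 84.41) 1510
fence (array([ 501.9, -130. ]), array([150.8, 260.3]), 0.72)
top tab S [ 9.2 22.4] ztop 0.291
top tab S [67.3 80.8] ztop 0.291
top tab S [127.7 141.4] ztop 0.291
top rack (array([ 463.3, -115.5]), array([190.6, 110.5]), 84.67) 1764
fence (array([ 501.8, -131.3]), array([149.1, 260. ]), 0.05)
```

View pics/k1_s.png

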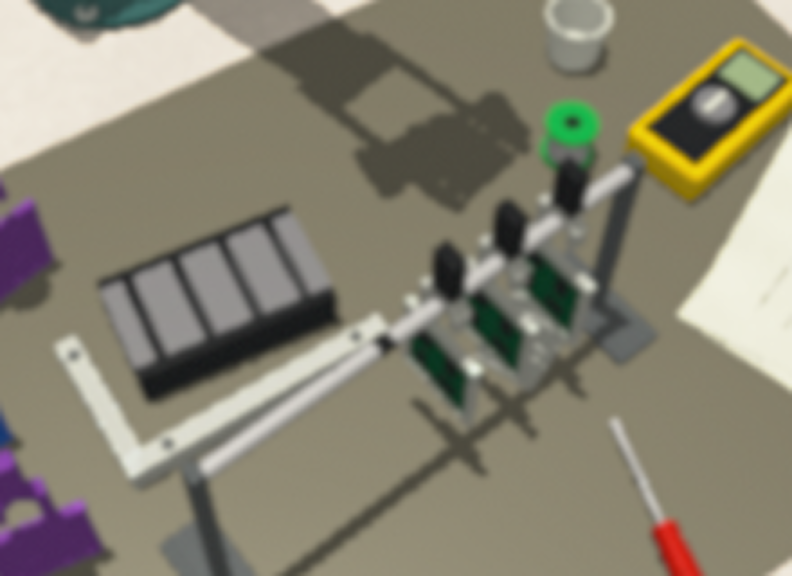

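View pics/k1_t.png

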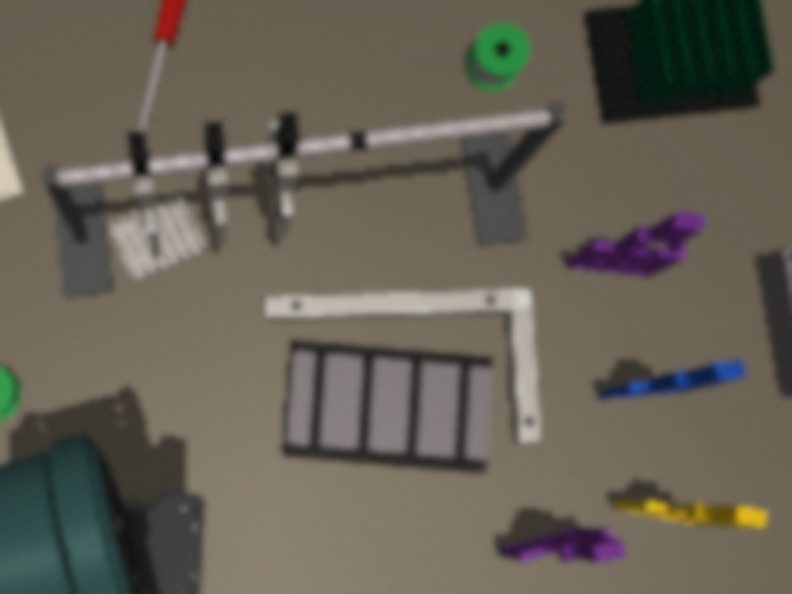

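All three hang over marks 2–4, with tab centres at s = 15.5, 73.9 and 134.5 against 15, 75 and 135. Next, fit the fence faces and the rack.

```bash
cat > fr.py <<'E'
from m import *
def lines(X,g):
    x,y,z=np.moveaxis(X,-1,0)
    # world bars: fence z .03
    m=(z>.024)&(z<.036)&(g>330)
    A=m&(x>.535)&(x<.60)&(y>-.27)&(y<.02); B=m&(x<.56)&(x>.41)&(y>-.275)&(y<-.215)
    out=[]
    P=X[A]; c=np.polyfit(P[:,1],P[:,0],1); out.append(('barY centre x=a*y+b',c.round(4),'half w',np.percentile(P[:,0]-np.polyval(c,P[:,1]),[3,97]).round(4)))
    out.append(('y range',np.percentile(P[:,1],[.5,99.5]).round(4)))
    P=X[B]; c=np.polyfit(P[:,0],P[:,1],1); out.append(('barX centre y=a*x+b',c.round(4),'half w',np.percentile(P[:,1]-np.polyval(c,P[:,0]),[3,97]).round(4),'x rng',np.percentile(P[:,0],[.5,99.5]).round(4)))
    return out
for n in ['top','scene']:
    p=shot(n); X=cloud(p); g=p['image'].astype(int).sum(2)
    print(n); [print(' ',o) for o in lines(X,g)]
    x,y,z=np.moveaxis(X,-1,0); q=(z>.043)&(z<.056)&(x>.34)&(x<.60)&(y>-.28)&(y<.08); P=X[q]
    c,s,a=cv2.minAreaRect((P[:,:2]*1000).astype(np.float32)); print('  rack',np.round(c,1),np.round(s,1),a); print(cv2.boxPoints((c,s,a)).round(1).tolist())
E
python3 fr.py
```

```text
top
  ('barY centre x=a*y+b', array([0.0109, 0.5644]), 'half w', array([-0.0191,  0.0133]))
  ('y range', array([-0.2591, -0.0014]))
  ('barX centre y=a*x+b', array([ 0.0506, -0.2746]), 'half w', array([-0.0113,  0.0137]), 'x rng', array([0.4286, 0.5596]))
  rack [ 463.3 -115.7] [190.5 110.4] 84.5551528930664
[[399.29998779296875, -205.3000030517578], [509.20001220703125, -215.6999969482422], [527.2000122070312, -26.100000381469727], [417.3999938964844, -15.600000381469727]]
scene
  ('barY centre x=a*y+b', array([0.0082, 0.5665]), 'half w', array([-0.0196,  0.0126]))
  ('y range', array([-2.581e-01, -2.000e-04]))
  ('barX centre y=a*x+b', array([ 0.0389, -0.2688]), 'half w', array([-0.0101,  0.0102]), 'x rng', array([0.4284, 0.5596]))
  rack [ 451.2 -156.7] [294.8 142.5] 73.11873626708984
[[340.20001220703125, -277.1000061035156], [476.6000061035156, -318.3999938964844], [562.2000122070312, -36.29999923706055], [425.79998779296875, 5.099999904632568]]
```

```bash
python3 - <<'E'
from m import *
for n in ['top','scene']:
    p=shot(n); X=cloud(p); g=p['image'].astype(int).sum(2); x,y,z=np.moveaxis(X,-1,0)
    m=(z>.026)&(z<.034)
    A=m&(x>.54)&(x<.60)&(y>-.215)&(y<-.015); P=X[A]; c=np.polyfit(P[:,1],P[:,0],1); r=P[:,0]-np.polyval(c,P[:,1])
    for _ in range(3):
        k=abs(r)<.0125; c=np.polyfit(P[k,1],P[k,0],1); r=P[:,0]-np.polyval(c,P[:,1])
    k=abs(r)<.0125; print(n,'Y',c.round(4),np.percentile(r[k],[2,98]).round(4),k.sum())
    B=m&(x<.535)&(x>.44)&(y>-.29)&(y<-.22); P=X[B]; c=np.polyfit(P[:,0],P[:,1],1); r=P[:,1]-np.polyval(c,P[:,0])
    for _ in range(3):
        k=abs(r)<.0125; c=np.polyfit(P[k,0],P[k,1],1); r=P[:,1]-np.polyval(c,P[:,0])
    k=abs(r)<.0125; print(n,'X',c.round(4),np.percentile(r[k],[2,98]).round(4),k.sum())
E
```

```text
top Y [-0.0195  0.562 ] [-0.0096  0.01  ] 360
top X [ 0.0288 -0.2649] [-0.0098  0.0098] 180
scene Y [-0.019  0.564] [-0.0111  0.0097] 349
scene X [ 0.0212 -0.26  ] [-0.0097  0.0095] 155
```

Fence: inner corner at about (.5577,-.2388), yaw about +0.02. The rack is at (.4635,-.1155) with yaw -0.094, so it needs about +37 mm in x, -29 mm in y and +0.114 rad. I'll push with both open fingers on its -x face first, square to the fence, then on the +y face.

```bash
python3 d.py .380 -.09 .10 .02
```

```text
t 33.25 pos [0.3548 0.1463 0.3352] psi -0.0649 F [-0.1 -0.1 -0.5] w 0.005 q [ 0.24 -0.27  1.44 -0.    1.97 -1.26]
delta [-0.0404 -0.2342  0.2352] spin -0.0849 n 5.3
```

apply_moves([
  [[0, -0.06, 0], -0.03, -1],
  [[-0.01, -0.12, 0], -0.06, -1],
  [[-0.02, -0.18, 0.03], -0.085, -1],
  [[-0.03, -0.234, 0.07], -0.085, -1],
  [[-0.033, -0.234, 0.12], -0.085, -1],
])

```text
time_s: 33.88
eef_pos: [0.3731, -0.093, 0.2151]
tcp_rot: [[-1.0, -0.014, 0.002], [-0.014, 1.0, -0.002], [-0.002, -0.002, -1.0]]
wrist_force: [1.1, -0.4, -0.9]
width: 0.501
```

```bash
python3 d.py .382 -.09 .018 .02; python3 - <<'E'
from h import *
p=shot('wrist','w7')
E
```

```text
t 33.88 pos [ 0.3731 -0.093   0.2151] psi 0.0143 F [ 1.1 -0.4 -0.9] w 0.501 q [-0.39 -0.29  1.7  -0.    1.73 -1.98]
delta [-0.0089  0.0028  0.1971] spin -0.0057 n 3.2
```

View pics/w7.png

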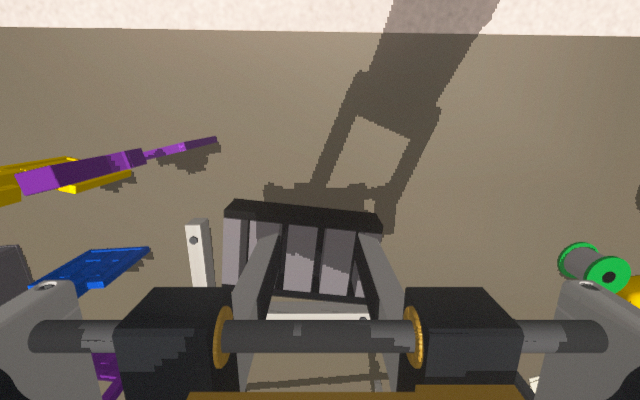

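apply_moves([
  [[-0.006, 0.003, 0.05], -0.006, -1],
  [[-0.006, 0.003, 0.1], -0.006, -1],
  [[-0.006, 0.003, 0.15], -0.006, -1],
  [[-0.006, 0.003, 0.18], -0.006, -1],
  [[-0.006, 0.003, 0.195], -0.006, -1],
])

```text
time_s: 34.55
eef_pos: [0.3776, -0.0854, 0.0193]
tcp_rot: [[-1.0, -0.027, -0.003], [-0.027, 1.0, 0.001], [0.003, 0.001, -1.0]]
wrist_force: [-0.0, 0.1, -0.3]
width: 0.998
```

```bash
python3 d.py .430 -.09 .018 .02
```

```text
t 34.55 pos [ 0.3776 -0.0854  0.0193] psi 0.0274 F [-0.   0.1 -0.3] w 0.998 q [-0.37 -0.16  1.99  0.    1.31 -1.97]
delta [-0.0523 -0.006   0.0013] spin 0.0074 n 0.8
```

Now push along +x (tool -x), slowly.

apply_moves([
  [[-0.01, 0, 0], 0.005, -1],
  [[-0.02, 0, 0], 0.005, -1],
  [[-0.028, 0, 0], 0.005, -1],
  [[-0.036, 0, 0], 0.005, -1],
  [[-0.044, 0, 0], 0.005, -1],
])

```text
time_s: 35.17
eef_pos: [0.4223, -0.0849, 0.0217]
tcp_rot: [[-1.0, -0.023, -0.001], [-0.023, 1.0, -0.002], [0.001, -0.002, -1.0]]
wrist_force: [-5.1, -0.9, 3.4]
width: 1.001
```

```bash
python3 d.py .4367 -.09 .018 .02; python3 fr.py | grep -A1 rack
```

```text
t 35.17 pos [ 0.4223 -0.0849  0.0217] psi 0.0229 F [-5.1 -0.9  3.4] w 1.001 q [-0.33 -0.06  1.9  -0.    1.31 -1.92]
delta [-0.0142 -0.0054  0.0037] spin 0.0029 n 0.3
  rack [ 488.2 -110. ] [190.2 107.9] 89.74827575683594
[[433.8999938964844, -204.8000030517578], [541.7999877929688, -205.3000030517578], [542.5999755859375, -15.100000381469727], [434.70001220703125, -14.600000381469727]]
--
  rack [ 469.7 -155.6] [313.9 170.6] 72.53321075439453
[[341.29998779296875, -279.70001220703125], [503.8999938964844, -330.8999938964844], [598.2000122070312, -31.399999618530273], [435.5, 19.799999237060547]]
```

apply_moves([
  [[-0.003, 0, 0], 0.003, -1],
  [[-0.006, 0, 0], 0.003, -1],
  [[-0.008, 0, 0], 0.003, -1],
  [[-0.01, 0, 0], 0.003, -1],
])

```text
time_s: 35.78
eef_pos: [0.4311, -0.084, 0.0211]
tcp_rot: [[-1.0, -0.02, -0.002], [-0.02, 1.0, -0.0], [0.002, -0.0, -1.0]]
wrist_force: [-6.4, -0.4, 6.5]
width: 0.999
```

```bash
python3 d.py .4367 -.09 .018 .02; python3 fr.py | grep -A1 rack|head -2
```

```text
t 35.77 pos [ 0.4311 -0.084   0.0211] psi 0.0202 F [-6.4 -0.4  6.5] w 0.999 q [-0.32 -0.04  1.88 -0.    1.3  -1.91]
delta [-0.0054 -0.0061  0.0031] spin 0.0002 n 0.1
  rack [ 499.3 -108.2] [102.6 189.9] 1.094251036643982
[[446.20001220703125, -14.199999809265137], [449.79998779296875, -204.10000610351562], [552.5, -202.10000610351562], [548.7999877929688, -12.199999809265137]]
```

apply_moves([
  [[-0.002, 0, 0], 0, -1],
  [[-0.003, 0, 0], 0, -1],
  [[-0.004, 0, 0], 0, -1],
  [[-0.004, 0, 0], 0, -1],
])

```text
time_s: 36.38
eef_pos: [0.4349, -0.0837, 0.021]
tcp_rot: [[-1.0, -0.02, -0.003], [-0.02, 1.0, -0.0], [0.003, 0.0, -1.0]]
wrist_force: [-7.0, -1.4, 5.8]
width: 0.998
```

apply_moves([
  [[-0.001, 0, 0], 0, -1],
  [[-0.002, 0, 0], 0, -1],
  [[-0.002, 0, 0], 0, -1],
])

```text
time_s: 36.75
eef_pos: [0.4348, -0.0837, 0.021]
tcp_rot: [[-1.0, -0.02, -0.008], [-0.02, 1.0, -0.0], [0.008, 0.0, -1.0]]
wrist_force: [-12.0, -0.1, 9.6]
width: 0.998
```

```bash
python3 d.py .4367 -.09 .018 .02; python3 fr.py | grep -A1 rack|head -2
```

```text
t 36.75 pos [ 0.4348 -0.0837  0.021 ] psi 0.0204 F [-12.   -0.1   9.6] w 0.998 q [-0.32 -0.03  1.87 -0.    1.31 -1.91]
delta [-0.0017 -0.0063  0.003 ] spin 0.0004 n 0.1
  rack [ 506.5 -108.4] [ 96.4 190.5] 1.7642524242401123
[[455.5, -14.699999809265137], [461.29998779296875, -205.10000610351562], [557.5999755859375, -202.10000610351562], [551.7999877929688, -11.699999809265137]]
```

The rack is flush on the y bar: motion stopped, 12 N. Back off, lift, and turn a quarter for the y push.

apply_moves([
  [[0.015, 0, 0], 0, -1],
  [[0.025, 0, -0.03], 0, -1],
  [[0.025, 0.02, -0.08], 0.15, -1],
  [[0.02, 0.06, -0.12], 0.33, -1],
  [[0.01, 0.1, -0.12], 0.5, -1],
])

```text
time_s: 37.48
eef_pos: [0.4293, 0.017, 0.1455]
tcp_rot: [[-0.884, 0.467, 0.012], [0.467, 0.884, 0.0], [-0.011, 0.006, -1.0]]
wrist_force: [0.6, -0.4, -0.9]
width: 0.999
```

apply_moves([
  [[0, 0, 0], 0.18, -0.3],
  [[0, 0, 0], 0.36, -0.3],
  [[0, 0, 0], 0.54, -0.3],
  [[0, 0, 0], 0.72, -0.3],
  [[0, 0, 0], 0.9, -0.3],
])

```text
time_s: 38.1
eef_pos: [0.4266, 0.0165, 0.1409]
tcp_rot: [[-0.185, 0.983, 0.003], [0.983, 0.185, 0.001], [0.0, 0.003, -1.0]]
wrist_force: [0.3, 0.6, -0.8]
width: 0.648
```

```bash
python3 d.py .495 .01 .02 -1.551; python3 fr.py | grep -A1 rack|head -2
```

```text
t 38.1 pos [0.4266 0.0165 0.1409] psi -1.3851 F [ 0.3  0.6 -0.8] w 0.648 q [-0.1  -0.17  1.75  0.    1.56 -0.28]
delta [-0.019   0.066   0.1209] spin 0.1659 n 2.2
  rack [ 500.5 -110. ] [188.2 108.5] 89.60967254638672
[[445.6000061035156, -203.6999969482422], [554.0999755859375, -204.5], [555.4000244140625, -16.299999237060547], [446.79998779296875, -15.5]]
```

apply_moves([
  [[-0.005, 0.03, 0], 0.08, -0.3],
  [[-0.017, 0.066, 0.0], 0.166, -0.3],
  [[-0.017, 0.066, 0.04], 0.166, -0.3],
  [[-0.017, 0.066, 0.08], 0.166, -0.3],
  [[-0.017, 0.066, 0.12], 0.166, -0.3],
])

```text
time_s: 38.83
eef_pos: [0.4947, 0.0121, 0.0196]
tcp_rot: [[-0.029, 1.0, 0.002], [1.0, 0.029, 0.001], [0.001, 0.002, -1.0]]
wrist_force: [0.6, -0.5, 0.5]
width: 0.651
```

```bash
python3 d.py .495 -.041 .02 -1.551; python3 chk.py k2
```

```text
t 38.83 pos [0.4947 0.0121 0.0196] psi -1.5422 F [ 0.6 -0.5  0.5] w 0.651 q [-0.09  0.08  1.76  0.    1.3  -0.12]
delta [-0.0531 -0.0012 -0.0004] spin 0.0088 n 0.8
scene tab S [127.1 141.9] ztop 0.292
scene tab S [66.3 81.1] ztop 0.292
scene tab S [ 8.3 21.8] ztop 0.293
scene rack (array([500.2, -93.6]), array([113.3, 216.3]), 1.23) 1572
fence (array([ 500.5, -141.4]), array([154.6, 236.4]), 1.15)
top tab S [ 8.9 22.3] ztop 0.291
top tab S [67.5 80.8] ztop 0.292
top tab S [127.7 141.4] ztop 0.291
top rack (array([ 499.4, -116.7]), array([110.9, 173.8]), 0.14) 1115
fence (array([ 500.9, -179.9]), array([149.7, 162.4]), 0.95)
```

View pics/k2_s.png

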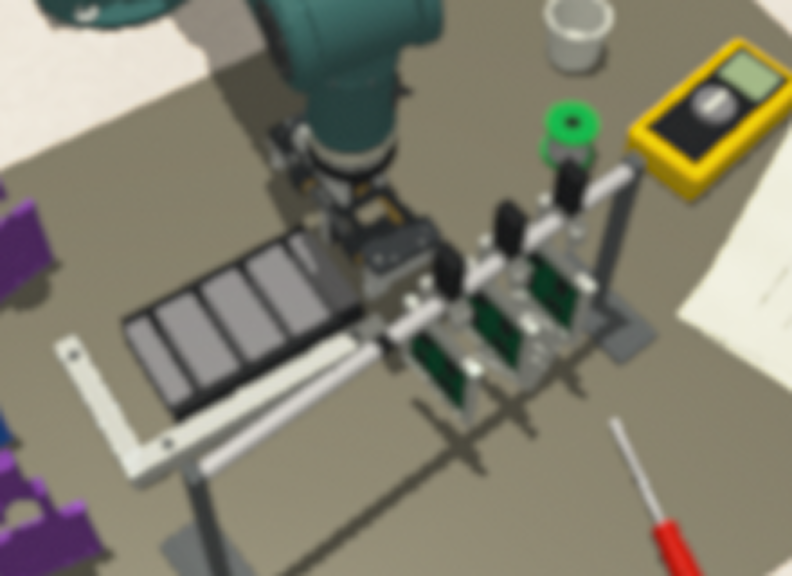

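The rack is against the y bar and the fingers are clear of the carriers. Push toward -y (tool -x).

apply_moves([
  [[-0.01, 0, 0], 0.009, -0.3],
  [[-0.018, 0, 0], 0.009, -0.3],
  [[-0.026, 0, 0], 0.009, -0.3],
  [[-0.034, 0, 0], 0.009, -0.3],
  [[-0.042, 0, 0], 0.009, -0.3],
])

```text
time_s: 39.55
eef_pos: [0.4967, -0.0294, 0.0227]
tcp_rot: [[-0.016, 1.0, 0.004], [1.0, 0.016, 0.003], [0.003, 0.004, -1.0]]
wrist_force: [0.5, 5.1, 3.3]
width: 0.652
```

```bash
python3 d.py .495 -.041 .02 -1.551; python3 fr.py | grep -A1 rack|head -2
```

```text
t 39.55 pos [ 0.4967 -0.0294  0.0227] psi -1.5546 F [0.5 5.1 3.3] w 0.652 q [-0.18  0.08  1.75  0.    1.31 -0.19]
delta [-0.0116 -0.0019  0.0027] spin -0.0036 n 0.2
  rack [ 499.5 -150.4] [109.3 160.8] 1.0008292198181152
[[443.3999938964844, -70.9000015258789], [446.20001220703125, -231.6999969482422], [555.5, -229.8000030517578], [552.7000122070312, -69.0]]
```

apply_moves([
  [[-0.003, 0, 0], -0.003, -0.3],
  [[-0.005, 0, 0], -0.003, -0.3],
  [[-0.007, 0, 0], -0.003, -0.3],
  [[-0.008, 0, 0], -0.003, -0.3],
  [[-0.008, 0, 0], -0.003, -0.3],
])

```text
time_s: 40.28
eef_pos: [0.4966, -0.0369, 0.0223]
tcp_rot: [[-0.019, 1.0, 0.004], [1.0, 0.019, 0.002], [0.002, 0.004, -1.0]]
wrist_force: [0.1, 6.3, 5.0]
width: 0.65
```

apply_moves([
  [[-0.001, 0, 0], 0, -0.3],
  [[-0.002, 0, 0], 0, -0.3],
  [[-0.002, 0, 0], 0, -0.3],
])

```text
time_s: 40.65
eef_pos: [0.4967, -0.0389, 0.0223]
tcp_rot: [[-0.019, 1.0, 0.004], [1.0, 0.019, 0.002], [0.002, 0.004, -1.0]]
wrist_force: [-0.4, 6.1, 5.6]
width: 0.652
```

```bash
python3 d.py .495 -.041 .02 -1.551; python3 fr.py | grep -A1 rack|head -2
```

```text
t 40.65 pos [ 0.4967 -0.0389  0.0223] psi -1.5514 F [-0.4  6.1  5.6] w 0.652 q [-0.19  0.08  1.75  0.    1.31 -0.21]
delta [-0.0021 -0.0017  0.0023] spin -0.0004 n 0.1
  rack [ 500.6 -159.6] [110.7 160.4] 1.1171010732650757
[[443.70001220703125, -80.5], [446.8999938964844, -240.89999389648438], [557.5, -238.6999969482422], [554.4000244140625, -78.4000015258789]]
```

Nearly there. A few more millimetres, until it stops.

apply_moves([
  [[-0.001, 0, 0], 0, -0.3],
  [[-0.002, 0, 0], 0, -0.3],
  [[-0.002, 0, 0], 0, -0.3],
])

```text
time_s: 41.12
eef_pos: [0.4967, -0.0404, 0.0223]
tcp_rot: [[-0.019, 1.0, 0.003], [1.0, 0.019, 0.003], [0.003, 0.004, -1.0]]
wrist_force: [-0.6, 6.5, 5.5]
width: 0.651
```

apply_moves([
  [[-0.001, 0, 0], 0, -0.3],
  [[-0.002, 0, 0], 0, -0.3],
  [[-0.002, 0, 0], 0, -0.3],
])

```text
time_s: 41.5
eef_pos: [0.4967, -0.0403, 0.0224]
tcp_rot: [[-0.02, 1.0, 0.003], [1.0, 0.02, 0.008], [0.007, 0.004, -1.0]]
wrist_force: [-0.3, 12.6, 5.9]
width: 0.646
```

It stopped at y = -.0403 with the force doubled, so it's flush. Back off and look.

apply_moves([
  [[0.01, 0, 0], 0, -0.3],
  [[0.025, 0, -0.02], 0, -0.3],
  [[0.035, 0, -0.07], -0.1, -0.3],
  [[0.06, -0.05, -0.12], -0.28, -0.3],
  [[0.08, -0.1, -0.14], -0.46, -0.3],
])

```text
time_s: 42.12
eef_pos: [0.4, 0.0313, 0.1604]
tcp_rot: [[-0.465, 0.885, 0.004], [0.885, 0.465, -0.002], [-0.004, 0.003, -1.0]]
wrist_force: [0.4, 0.7, 0.6]
width: 0.65
```

apply_moves([
  [[0.02, -0.04, 0], -0.18, -0.3],
  [[0.04, -0.08, 0], -0.36, -0.3],
  [[0.06, -0.12, 0], -0.54, -0.3],
  [[0.06, -0.12, 0], -0.72, -0.3],
  [[0.06, -0.12, 0], -0.9, -0.3],
])

```text
time_s: 42.75
eef_pos: [0.2651, 0.0289, 0.1581]
tcp_rot: [[-0.983, 0.186, 0.003], [0.186, 0.983, -0.002], [-0.003, -0.002, -1.0]]
wrist_force: [-0.0, 0.2, 0.2]
width: 0.652
```

```bash
python3 d.py; python3 chk.py k3; python3 fr.py|grep -A1 rack|head -2
```

```text
t 42.75 pos [0.2651 0.0289 0.1581] psi -0.1869 F [-0.   0.2  0.2] w 0.652 q [-0.1  -0.59  2.   -0.    1.73 -1.49]
scene tab S [127.5 142.2] ztop 0.292
scene tab S [66.7 80.6] ztop 0.292
scene tab S [ 8.7 22.4] ztop 0.293
scene rack (array([ 431.9, -155.7]), array([186.6, 245.4]), 0.82) 1536
fence (array([ 500.9, -129.9]), array([152.5, 259.3]), 1.05)
top tab S [ 9.1 22.3] ztop 0.291
top tab S [67.4 80.8] ztop 0.291
top tab S [127.7 141.4] ztop 0.291
top rack (array([ 467.2, -129.9]), array([109.7, 190.7]), 1.17) 1774
fence (array([ 502.4, -131.4]), array([260.5, 149.1]), 89.76)
  rack [ 467.2 -129.9] [109.8 190.3] 1.0574084520339966
[[410.6000061035156, -35.79999923706055], [414.1000061035156, -226.0], [523.9000244140625, -224.0], [520.4000244140625, -33.70000076293945]]
```

View pics/k3_t.png

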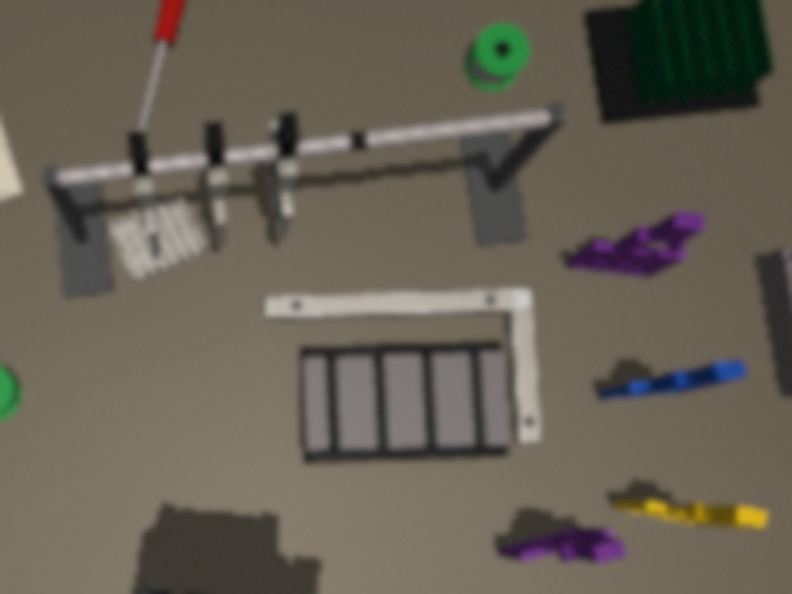

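View pics/k3_s.png

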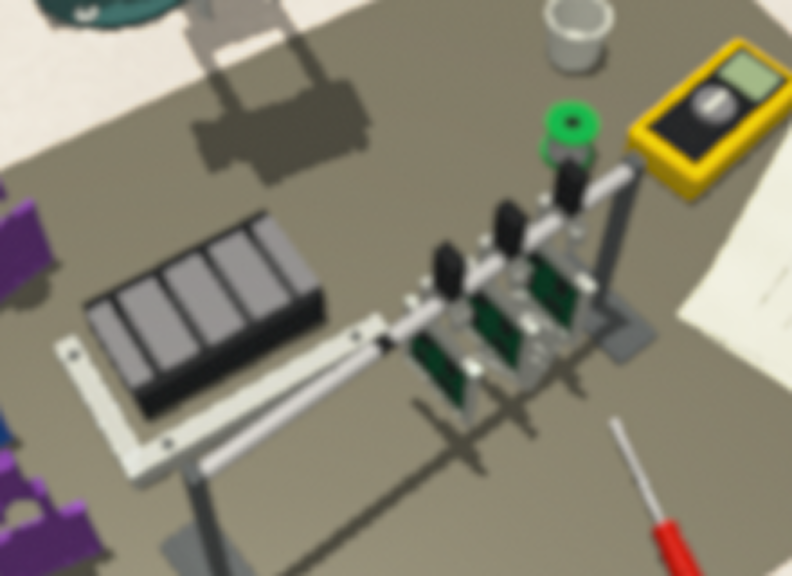

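While the arm was away the rack was knocked: it's now at (.467,-.130), yaw still square, about 33 mm short in x and 15 mm in y. I'll do both pushes again.

```bash
python3 d.py .385 -.105 .02 .02
```

```text
t 42.95 pos [0.2655 0.0293 0.1578] psi -0.1953 F [ 0.7 -0.7  0.3] w 0.65 q [-0.1  -0.59  1.99 -0.    1.73 -1.48]
delta [-0.1433 -0.1085  0.1378] spin -0.2153 n 3.6
```

apply_moves([
  [[-0.03, -0.04, 0], -0.07, -1],
  [[-0.07, -0.08, 0.0], -0.14, -1],
  [[-0.11, -0.108, 0.0], -0.215, -1],
  [[-0.141, -0.108, 0.0], -0.215, -1],
  [[-0.141, -0.108, 0.03], -0.215, -1],
])

```text
time_s: 43.58
eef_pos: [0.3863, -0.1052, 0.129]
tcp_rot: [[-1.0, -0.019, 0.004], [-0.019, 1.0, -0.002], [-0.004, -0.002, -1.0]]
wrist_force: [0.1, 0.7, -0.4]
width: 0.999
```

```bash
python3 d.py .385 -.105 .02 .02
```

```text
t 43.58 pos [ 0.3863 -0.1052  0.129 ] psi 0.0194 F [ 0.1  0.7 -0.4] w 0.999 q [-0.41 -0.23  1.82 -0.    1.55 -2.  ]
delta [0.0013 0.0002 0.109 ] spin -0.0006 n 1.7
```

apply_moves([
  [[0.001, 0, 0.05], 0, -1],
  [[0.001, 0, 0.09], 0, -1],
  [[0.001, 0, 0.109], 0, -1],
  [[0.001, 0, 0.109], 0, -1],
])

```text
time_s: 44.08
eef_pos: [0.3807, -0.1028, 0.0169]
tcp_rot: [[-1.0, -0.021, -0.005], [-0.021, 1.0, 0.001], [0.005, 0.002, -1.0]]
wrist_force: [-0.5, 0.4, 0.4]
width: 0.997
```

apply_moves([
  [[-0.01, 0, 0], 0, -1],
  [[-0.02, 0, 0], 0, -1],
  [[-0.029, 0, 0], 0, -1],
  [[-0.037, 0, 0], 0, -1],
  [[-0.045, 0, 0], 0, -1],
])

```text
time_s: 44.7
eef_pos: [0.4265, -0.1025, 0.0196]
tcp_rot: [[-1.0, -0.023, -0.004], [-0.023, 1.0, -0.001], [0.004, -0.001, -1.0]]
wrist_force: [-5.6, 0.2, 5.9]
width: 1.001
```

```bash
python3 d.py .4352 -.105 .02 .02; python3 fr.py|grep -A1 rack|head -2
```

```text
t 44.7 pos [ 0.4265 -0.1025  0.0196] psi 0.0228 F [-5.6  0.2  5.9] w 1.001 q [-0.36 -0.04  1.88 -0.    1.3  -1.96]
delta [-0.0086 -0.0027 -0.0004] spin 0.0028 n 0.1
  rack [ 493.9 -129.1] [107.1 191.5] 2.6592795848846436
[[435.8999938964844, -35.900001525878906], [444.79998779296875, -227.1999969482422], [551.7999877929688, -222.1999969482422], [542.9000244140625, -30.899999618530273]]
```

apply_moves([
  [[-0.004, 0, 0], 0.002, -1],
  [[-0.006, 0, 0], 0.002, -1],
  [[-0.008, 0, 0], 0.002, -1],
  [[-0.009, 0, 0], 0.002, -1],
  [[-0.009, 0, 0], 0.002, -1],
])

```text
time_s: 45.42
eef_pos: [0.4352, -0.1021, 0.0191]
tcp_rot: [[-1.0, -0.021, -0.003], [-0.021, 1.0, -0.0], [0.003, -0.0, -1.0]]
wrist_force: [-6.8, 0.9, 3.5]
width: 1.0
```

apply_moves([
  [[-0.001, 0, 0], 0, -1],
  [[-0.002, 0, 0], 0, -1],
  [[-0.002, 0, 0], 0, -1],
])

```text
time_s: 45.8
eef_pos: [0.4352, -0.1021, 0.0191]
tcp_rot: [[-1.0, -0.021, -0.008], [-0.021, 1.0, -0.0], [0.008, -0.0, -1.0]]
wrist_force: [-12.5, -0.4, 8.9]
width: 0.997
```

apply_moves([
  [[-0.001, 0, 0], 0, -1],
  [[-0.002, 0, 0], 0, -1],
  [[-0.002, 0, 0], 0, -1],
])

```text
time_s: 46.18
eef_pos: [0.4351, -0.102, 0.0192]
tcp_rot: [[-1.0, -0.021, -0.012], [-0.021, 1.0, -0.0], [0.012, -0.0, -1.0]]
wrist_force: [-18.1, 0.3, 14.4]
width: 1.001
```

Flush in x again at the same place, 18 N with no motion. Now the y push.

apply_moves([
  [[0.015, 0, 0], 0, -1],
  [[0.025, 0, -0.03], 0, -1],
  [[0.025, 0.04, -0.08], 0.15, -1],
  [[0.02, 0.08, -0.12], 0.33, -1],
  [[0.01, 0.12, -0.12], 0.5, -1],
])

```text
time_s: 46.8
eef_pos: [0.431, 0.0189, 0.1437]
tcp_rot: [[-0.885, 0.466, 0.012], [0.466, 0.885, -0.0], [-0.011, 0.005, -1.0]]
wrist_force: [0.1, 0.4, -0.7]
width: 0.998
```

apply_moves([
  [[0, 0, 0], 0.18, -0.3],
  [[0, 0, 0], 0.36, -0.3],
  [[0, 0, 0], 0.54, -0.3],
  [[0, 0, 0], 0.72, -0.3],
  [[0, 0, 0], 0.9, -0.3],
])

```text
time_s: 47.42
eef_pos: [0.4284, 0.0182, 0.1391]
tcp_rot: [[-0.185, 0.983, 0.003], [0.983, 0.185, 0.001], [0.0, 0.003, -1.0]]
wrist_force: [0.9, -0.5, -0.5]
width: 0.649
```

```bash
python3 d.py .495 .0 .02 -1.551; python3 fr.py | grep -A1 rack|head -2
```

```text
t 47.42 pos [0.4284 0.0182 0.1391] psi -1.3844 F [ 0.9 -0.5 -0.5] w 0.649 q [-0.09 -0.17  1.75  0.    1.56 -0.28]
delta [-0.0302  0.0621  0.1191] spin 0.1666 n 2.2
  rack [ 500.  -128.9] [110.7 190.7] 1.3449742794036865
[[442.3999938964844, -34.900001525878906], [446.8999938964844, -225.60000610351562], [557.5999755859375, -223.0], [553.0999755859375, -32.29999923706055]]
```

apply_moves([
  [[-0.01, 0.03, 0], 0.08, -0.3],
  [[-0.026, 0.063, 0.0], 0.166, -0.3],
  [[-0.026, 0.063, 0.04], 0.166, -0.3],
  [[-0.026, 0.063, 0.08], 0.166, -0.3],
  [[-0.026, 0.063, 0.118], 0.166, -0.3],
])

```text
time_s: 48.15
eef_pos: [0.495, 0.0045, 0.0196]
tcp_rot: [[-0.029, 1.0, 0.002], [1.0, 0.029, 0.0], [0.0, 0.002, -1.0]]
wrist_force: [0.2, 0.7, 0.0]
width: 0.649
```

```bash
python3 d.py .495 -.0403 .02 -1.551
```

```text
t 48.15 pos [0.495  0.0045 0.0196] psi -1.5413 F [0.2 0.7 0. ] w 0.649 q [-0.11  0.08  1.76  0.    1.3  -0.14]
delta [-0.0448 -0.0013 -0.0004] spin 0.0097 n 0.7
```

apply_moves([
  [[-0.01, 0, 0], 0.009, -0.3],
  [[-0.018, 0, 0], 0.009, -0.3],
  [[-0.026, 0, 0], 0.009, -0.3],
  [[-0.033, 0, 0], 0.009, -0.3],
  [[-0.04, 0, 0], 0.009, -0.3],
])

```text
time_s: 48.78
eef_pos: [0.4973, -0.0342, 0.0232]
tcp_rot: [[-0.017, 1.0, 0.005], [1.0, 0.017, 0.004], [0.004, 0.005, -1.0]]
wrist_force: [-1.0, 7.2, 4.2]
width: 0.649
```

apply_moves([
  [[-0.002, 0, 0], -0.001, -0.3],
  [[-0.004, 0, 0], -0.001, -0.3],
  [[-0.006, 0, 0], -0.001, -0.3],
  [[-0.006, 0, 0], -0.001, -0.3],
])

```text
time_s: 49.28
eef_pos: [0.4974, -0.0402, 0.0231]
tcp_rot: [[-0.018, 1.0, 0.005], [1.0, 0.018, 0.003], [0.003, 0.005, -1.0]]
wrist_force: [0.8, 5.0, 4.6]
width: 0.652
```

apply_moves([
  [[-0.001, 0, 0], 0, -0.3],
  [[-0.002, 0, 0], 0, -0.3],
  [[-0.002, 0, 0], 0, -0.3],
])

```text
time_s: 49.65
eef_pos: [0.4974, -0.0403, 0.0231]
tcp_rot: [[-0.018, 1.0, 0.004], [1.0, 0.018, 0.007], [0.007, 0.005, -1.0]]
wrist_force: [-0.8, 10.1, 5.7]
width: 0.65
```

apply_moves([
  [[-0.001, 0, 0], 0, -0.3],
  [[-0.001, 0, 0], 0, -0.3],
  [[0.01, 0, 0], 0, -0.3],
  [[0.025, 0, -0.02], 0, -0.3],
  [[0.035, 0, -0.07], 0, -0.3],
])

```text
time_s: 50.28
eef_pos: [0.4928, -0.0085, 0.0891]
tcp_rot: [[-0.018, 1.0, -0.006], [1.0, 0.018, -0.0], [-0.0, -0.006, -1.0]]
wrist_force: [0.1, -0.4, 0.0]
width: 0.652
```

apply_moves([
  [[0.03, -0.05, -0.06], -0.15, -0.3],
  [[0.06, -0.1, -0.07], -0.3, -0.3],
  [[0.08, -0.15, -0.07], -0.45, -0.3],
  [[0.1, -0.2, -0.07], -0.45, -0.3],
  [[0.1, -0.2, -0.07], -0.45, -0.3],
])

```text
time_s: 50.9
eef_pos: [0.2915, 0.0882, 0.1616]
tcp_rot: [[-0.454, 0.891, 0.004], [0.891, 0.454, -0.0], [-0.002, 0.004, -1.0]]
wrist_force: [0.6, 0.9, -0.2]
width: 0.649
```

```bash
python3 d.py; python3 chk.py k4; python3 fr.py|grep -A1 rack|head -2
```

```text
t 50.9 pos [0.2915 0.0882 0.1616] psi -1.0999 F [ 0.6  0.9 -0.2] w 0.649 q [ 0.11 -0.49  1.93 -0.    1.69 -0.36]
scene tab S [127.3 141.8] ztop 0.292
scene tab S [66.5 80.9] ztop 0.292
scene tab S [ 8.6 22.4] ztop 0.292
scene rack (array([ 447.7, -162.3]), array([220.3, 223.9]), 1.47) 1603
fence (array([ 502.5, -129.7]), array([149.4, 260.7]), 0.6)
top tab S [ 9.  22.4] ztop 0.292
top tab S [67.4 80.8] ztop 0.291
top tab S [127.7 141.4] ztop 0.292
top rack (array([ 500. , -145.9]), array([110.4, 190.1]), 1.19) 1758
fence (array([ 500.1, -131.9]), array([150.1, 259.1]), 1.18)
  rack [ 500.  -146.3] [110.4 190.7] 1.07505202293396
[[443.0, -52.0], [446.6000061035156, -242.6999969482422], [557.0, -240.60000610351562], [553.4000244140625, -49.900001525878906]]
```

View pics/k4_t.png

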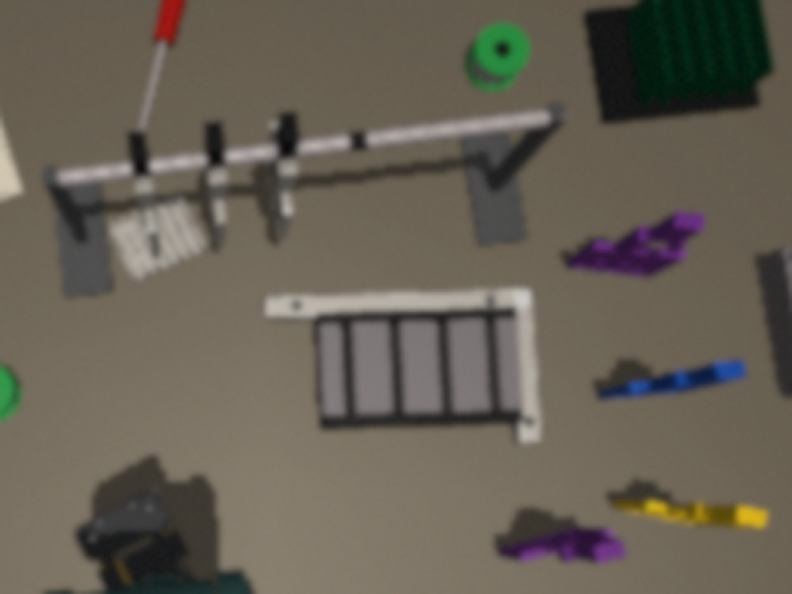

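View pics/k4_s.png

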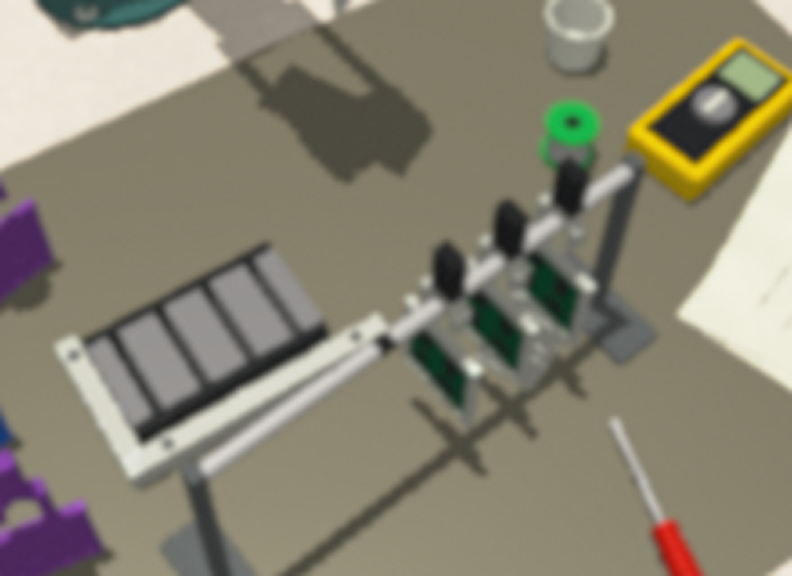

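The rack sits square and flush in the corner, the three carriers hang at their marks, and nothing else has moved. The arm is clear, so I'm handing in.

```bash
python3 -c "
from rig import ctrl
print(ctrl.finish_job())"
```

```text
the job is handed in; nothing more can be done
None
```

The job is done and handed in at about 51 s. `finish_job` gives no verdict, so what follows is from my own checks.

- **Carriers:** The rack held three carriers. I hooked each one on at the loading end, lowered it until it touched the bar, and slid it along without lifting it off. They hang on marks 4, 3 and 2. In the last pictures their tab centres are at about 134.6, 74.0 and 15.6 mm along the rail, against 135, 75 and 15. Mark 1 is left free.
- **Rack:** I pushed it into the fence corner. It was then knocked about 3 cm away while the arm was clear, so I pushed it in again. Both times it stopped dead against each face as the force rose. The last top view shows it at yaw 0.019 rad, against about 0.02 for the fence, with its corner at (.557, -.241).
- **Other things:** The spool, meter, cup, heat sink and coloured look-alikes were not touched and look unmoved in the last pictures. The arm ended clear of everything.
- **Disagreements:** The wrist camera read positions along the rail about 1.8 mm off from the fixed cameras, so I also checked each hook against the bands within the wrist view. My rack fit from the scene camera went wrong near the fence because it merged with the background. For the rack I relied on the top view, the contact forces and the pictures. The rack corner reads about 2 mm from my fitted fence corner, which is about the calibration error.

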